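Index the side stop on the fence beam by feel

TASK

Set the side stop at its index notch: take the index pin (the one with the tall flat-sided grip) out of the pin block and put it down through the guide bush of the stop carriage until its nose rests on the hidden index bar. Keep hold of the pin and, with its nose riding lightly on the bar, draw the carriage along the beam to the robot's left until the pin drops into the notch, stop there, push the pin fully home and let go of it. Never force the pin and leave everything else on the table where it is.

Things in the scene. Friction and masses are not known exactly. Their poses are not given: they have to be found in the camera images.
- index_pin: The index pin, loose, about 0.14 kg (varies), upright in one of the outer holes of the pin block. Origin at the tip of its nose, z up its axis. Steel shank 12 mm in diameter, 65 mm from tip to collar; the nose tapers to a flat 8 mm in diameter over the last 3 mm. Collar 26 mm in diameter, 4 mm thick; above it the black grip, see pin_grip.
- pin_grip (a point): Middle of the index pin's grip, 91 mm above the tip; axes as the pin's. A black plastic block with two flats: 24 mm across along the pin's x, 32 mm wide along its y, 44 mm tall.
- pin_collar (a point): Point on the index pin's axis at the underside of its collar, 65 mm above the tip; axes as the pin's.
- bush_mouth (a point): Centre of the upper mouth of the guide bush on the stop carriage, 91 mm above the table; axes as the beam's; travels with the carriage. A steel block 36 x 36 mm with a vertical hole 14 mm in diameter and 30 mm deep, 18 mm above the blue saddle around it. The hidden index bar's top is 51 mm below this point: a pin resting on the plain bar has its collar 14 mm above it.
- carriage (a joint): Travel of the stop carriage along the beam, m: 0 at its right end, 0.12 at its left end, growing to the beam's +y. It starts at 0 to 0.025; over the notch it reads somewhere from 0.045 to 0.105, different each time and not measured. It slides with about 3.5 N of friction plus 15 N per m/s, weighs 0.9 kg and stays where it is left.
- beam: Fixed aluminium fence beam, 80 (x) x 500 (y) x 60 mm high; origin mid underside, y along the carriage's travel. Inside it, hidden by carriage and cover strips, lies the index bar with one cross notch 16 mm long in y, deep enough for the pin's collar to reach the bush. The bush is on the centre line at y = -60 mm plus the travel. The stop arm reaches 135 mm out on the +x side.
- pin_block: Fixed wooden block, 60 mm (x) by 150 mm (y), 70 mm high, origin at the middle of its underside. Three vertical through holes, 14 mm in diameter, along its y axis at -50, 0 and 50 mm. The index pin and the ball-headed pin stand in the outer two (either way round), upright, their collars resting on the block.
- ball_pin: Another pin, with a round ball knob 26 mm in diameter and a thin 8 mm shank, in the other outer hole of the block; its ball's top is 34 mm above the block. Not for this job: leave it in its hole.
- dowel_tray: Fixed grey open tray of wooden dowels, 110 x 150 x 45 mm, origin at the middle of its underside.
- panel: Loose white furniture panel, 200 mm (x) by 260 mm (y), 18 mm thick, lying by the beam's far side to the right of the stop; origin at its underside's corner nearest the beam and the stop, from which it runs to +x and -y. Leave alone.
- screwdriver: Loose screwdriver lying on the table. Leave alone.
- brush: Loose hand brush lying on the left of the table. Leave alone.
- glue: White glue bottle, 60 mm in diameter, 170 mm high, standing loose. Leave alone.
- tape: Yellow tape measure, 72 x 34 x 68 mm, standing loose. Leave alone.
- hex_key: Loose L-shaped hex key, 100 mm long and 6 mm thick, lying on the table. Leave alone.
There are look-alikes about, which are no part of the job. Leave any purple or turquoise look-alike of the index_pin alone.

How it is judged:
On the way, in this order (a step that is already met when the one before it is completed fails the run):
1. the index pin is in the guide bush, its nose at least 25 mm down the hole (horizontal distance between pin_collar and bush_mouth below 0.004 m and z of pin_collar in the frame of bush_mouth below 0.04 m), for 0.02 s.
2. the held pin, its nose riding on the hidden bar, has drawn the carriage along at least 8 mm (horizontal distance between pin_collar and bush_mouth below 0.004 m and z of pin_collar in the frame of bush_mouth between 0.01 and 0.0165 m and distance of bush_mouth from where it was at the start of the episode above 0.008 m and contact force between index_pin and the fingers above 1 N and contact force between index_pin and beam above 0.2 N), for 0.02 s.
At the end, for the whole second after the job is handed in: The index pin stands upright (within 0.08 rad) in the guide bush and in the notch below it, its collar down on the bush (gap under 2 mm, axis within 4 mm), the carriage having been drawn along from where it started; pin and carriage at rest, the pin let go (horizontal distance between pin_collar and bush_mouth below 0.004 m and z of pin_collar in the frame of bush_mouth below 0.002 m and angle between index_pin's own z axis and vertical below 0.08 rad and distance of bush_mouth from where it was at the start of the episode above 0.012 m and linear speed of index_pin below 0.01 m/s and velocity of joint carriage below 0.005 m/s); the robot touches nothing.
It fails at once if the index pin is forced: it bears on the carriage, bar or beam with more than 70 N (contact force between index_pin and beam above 70 N).
It fails at once if another thing on the table or the other pin is moved: more than 15 mm for the ball-headed pin or the panel, 20 mm for the rest (distance of any of ball_pin, panel from where it was at the start of the episode above 0.015 m or distance of any of screwdriver, brush, glue, tape, hex_key from where it was at the start of the episode above 0.02 m).
It also fails if it takes over 72 s, if anything falls off the work surface, if the arm or the gripper's body presses on something with over 40 N, if the wrist force passes 120 N, or if a joint passes its speed limit or range.

ROBOT

A 6-joint arm with a two-finger parallel gripper is mounted at the origin on the work surface. World frame = base frame: x ahead of the robot, y to its left, z up, the work surface at z = 0. Lengths are in m, angles in rad, forces in N, time in s.
With the tool pointing down it reaches from about 0.35 to 0.975 m from the base axis. Payload 17.4 kg.
Tool frame: the origin (TCP) lies on the centre line of the jaws, within the pads' length; the fingertips stand 17 mm ahead of it and the grasp point (between the pads) lies 2 mm behind it (ctrl.finger_overhang is the distance from the TCP to the fingertips, in m); z points along the fingers, y is the direction in which the jaws open and shut (so a half turn about z gives the same grasp; the last joint's range is limited). The gripper opens to 85 mm and grips with 20 to 120 N. Pads are 22 mm wide; open, the fingers measure 114 mm over their backs; the gripper's body (76 mm by 85 mm) begins 54 mm behind the grasp point. The pads swing forward as they close: fully open they stand 13 mm farther back than shut.
Start: joints at [-1.294, 0.116, 1.442, -0, 1.584, -0.038], TCP at [0.209, -0.642, 0.248] pointing down, gripper open.
Joint ranges: [-2.83, 2.83], [-0.83, 2.19], [0.07, 2.5], [-1.14, 4.28], [0.01, 3], [-2.97, 2.97]. Speed limits (rad/s): [1.89, 1.89, 2.22, 3.14, 3.14, 3.14].

INTERFACE

Orientations are given as a 3x3 rotation matrix whose columns are the frame's x, y, z axes.
In Python, from workcell import ctrl gives the robot as it stands.
- The arm moves only by the shell command python3 -m crank 'ROWS' [OPENING] [FORCE]. ROWS is JSON, a list of rows, each an object of numbers: "tx", "ty", "tz": the shift along the tool's x, y, z in m; "turn": the turn about the tool's z in degrees. A call has exactly 8 rows; each row shifts and turns the commanded pose from where the row before left it, along the tool's axes as they then stand; what a row does not reach is not made up. A row lasts 1/12 s, in which the tool goes at most 41.7 mm and 7.16 degrees, less where a joint would pass 70% of its speed; a pose out of reach is approached as far as the arm can. A call with a gripper value outside its range is refused whole. OPENING is the opening, from 0 (shut) to 1 (fully open), set as the call begins (- or left out, the last holds). The fingers move at their own pace and stop on an object; FORCE is the grip in N (left out, the last holds). Time passes only in rows, so rows that do not move let the fingers close, or fill a call up. It gives the time, the measured TCP pose, the force and the opening at its end, in the units of the state.
- ctrl.sense(): the state, without advancing time (a new reading comes with each control period).
- ctrl.get_image(name): name is "scene" or "top"; returns a dict with "img" (400x640x3 uint8, red, green, blue), "mtx" (3x3 intrinsics, pixels), "extrinsics" (4x4, takes a point from world to camera coordinates). Camera axes: x right, y down, z forward; pixel columns grow to the right and rows downward; lengths in m; the calibration is good to about 2 mm. A picture is of the moment at which its call begins. There is no depth.
- ctrl.finish_job(): hands the job in, once; it reports no verdict.
The state is a dict: "time": time; "joint_positions": joint angles; "dq": joint speeds; "tau": joint torques, N m; "tool_pos": TCP position; "tcp_rot": TCP orientation; "wrist_force": force on the tool from outside, world axes, zero at the start; "moment": the same for the moment, N m; "gripper_width": opening from 0.0 (shut) to 1.0 (fully open).
Only numpy, scipy, OpenCV 4.12 (cv2) and the standard library are available. Lean on these libraries where they do the work, as an engineer would, in place of code of your own. Each camera call takes 0.05 s, during which the arm holds its last target.

## Working session

There is one attempt and no reset: what is moved stays moved. The work goes in short steps, Python scripts to look and compute and a shell command to move; the robot and the scene stay as the last step left them, time stands still between calls to the robot, and variables do not carry over. Pictures are saved under pics/ and viewed, and the job is handed in when it is done.

```bash
ls; mkdir -p pics
python3 - <<'E'
from workcell import ctrl
import cv2,numpy as np
for n in("scene","top"):
    d=ctrl.get_image(n); cv2.imwrite(f"pics/{n}0.png",d["img"][:,:,::-1]); np.savez(f"{n}0.npz",**d)
    print(n,d["mtx"].round(1).tolist(),d["extrinsics"].round(4).tolist())
s=ctrl.sense()
print({k:np.round(v,4).tolist() for k,v in s.items()}); print(ctrl.finger_overhang)
E
```

```text
pics
scene [[440.0, 0.0, 322.3], [0.0, 440.0, 208.3], [0.0, 0.0, 1.0]] [[-0.6297, 0.7765, -0.0238, 0.3369], [0.4859, 0.3698, -0.792, -0.163], [-0.6061, -0.5103, -0.6101, 1.4636], [0.0, 0.0, 0.0, 1.0]]
top [[461.3, 0.0, 319.8], [0.0, 461.3, 192.1], [0.0, 0.0, 1.0]] [[0.001, -1.0, -0.009, -0.0126], [-0.9912, 0.0002, -0.1322, 0.5223], [0.1322, 0.009, -0.9912, 1.5123], [0.0, 0.0, 0.0, 1.0]]
{'time': 0.1, 'joint_positions': [-1.2938, 0.1165, 1.4422, -0.0, 1.584, -0.0378], 'dq': [0.0004, 0.001, -0.0007, 0.0006, 0.0012, 0.0017], 'tau': [0.002, -73.3666, -63.3789, -0.0001, 0.0052, 0.0001], 'tool_pos': [0.2089, -0.6417, 0.2476], 'tcp_rot': [[0.9508, 0.3097, -0.0003], [0.3097, -0.9508, 0.001], [0.0, -0.0011, -1.0]], 'wrist_force': [-0.5768, 0.1736, -0.3545], 'moment': [-0.0128, -0.0025, -0.0041], 'gripper_width': 1.0014}
0.017
```

View pics/scene0.png

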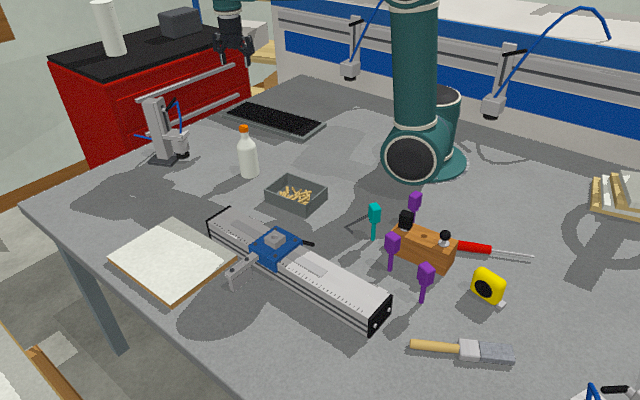

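View pics/top0.png

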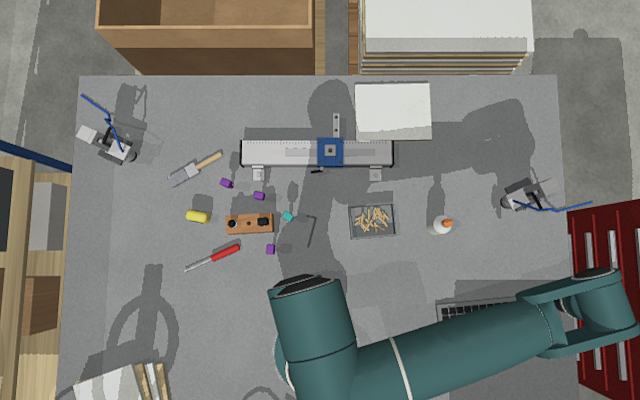

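Run:
```python
import cv2,numpy as np
t=cv2.imread("pics/top0.png"); s=cv2.imread("pics/scene0.png")
cv2.imwrite("pics/t_a.png",cv2.resize(t[165:265,180:330],None,fx=5,fy=5,interpolation=cv2.INTER_CUBIC))
cv2.imwrite("pics/t_b.png",cv2.resize(t[105:185,235:405],None,fx=4.5,fy=4.5,interpolation=cv2.INTER_CUBIC))
cv2.imwrite("pics/s_a.png",cv2.resize(s[185:310,350:500],None,fx=4.5,fy=4.5,interpolation=cv2.INTER_CUBIC))
cv2.imwrite("pics/s_b.png",cv2.resize(s[200:340,200:400],None,fx=4,fy=4,interpolation=cv2.INTER_CUBIC))
```

```text
(no output)
```

View pics/t_a.png

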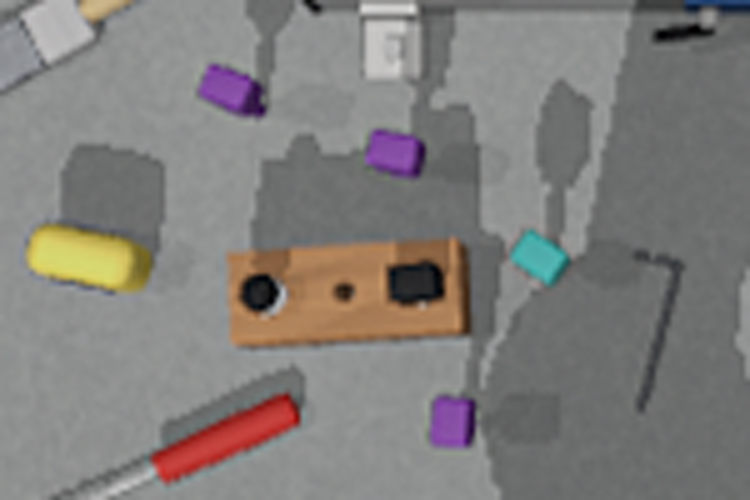

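View pics/t_b.png

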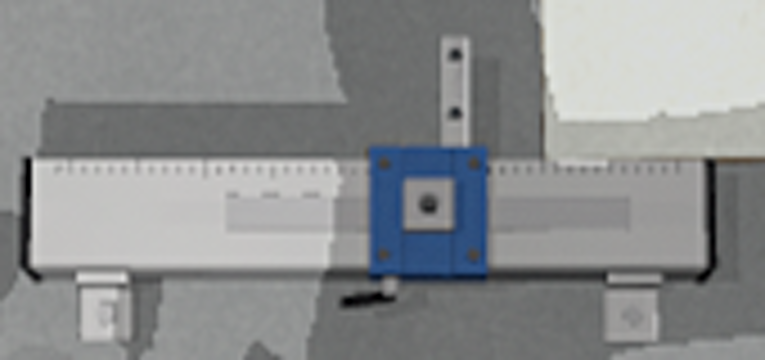

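View pics/s_a.png

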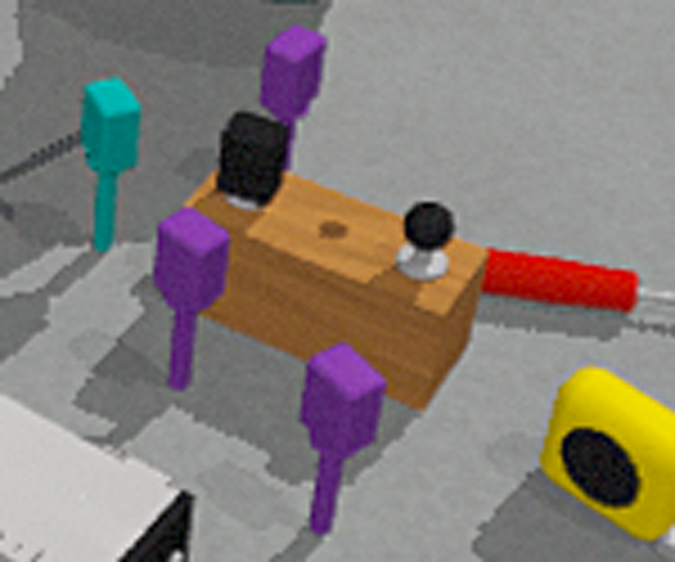

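View pics/s_b.png

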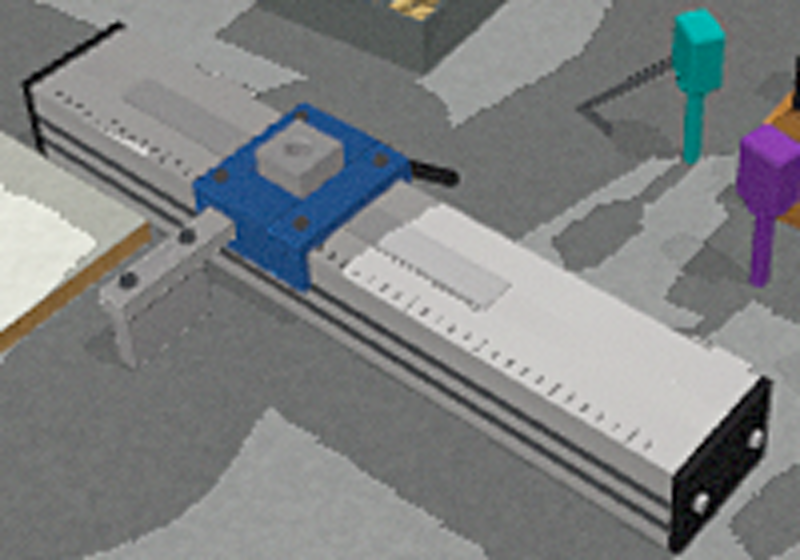

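```bash
cat > h.py <<'E'
import numpy as np,cv2
def load(n): return dict(np.load(n))
def ray(d,u,v):
    E=d["extrinsics"];R=E[:3,:3];c=-R.T@E[:3,3]
    return c,R.T@np.linalg.inv(d["mtx"])@np.array([u,v,1.])
def onz(d,u,v,z):
    c,r=ray(d,u,v); return c+r*(z-c[2])/r[2]
def proj(d,p):
    q=d["mtx"]@(d["extrinsics"]@np.append(p,1))[:3]; return q[:2]/q[2]
def tri(obs):
    A=np.zeros((3,3));b=np.zeros(3)
    for d,u,v in obs:
        c,r=ray(d,u,v);r=r/np.linalg.norm(r);P=np.eye(3)-np.outer(r,r);A+=P;b+=P@c
    return np.linalg.solve(A,b)
def blobs(img,lo,hi,roi,amin=10):
    hsv=cv2.cvtColor(img,cv2.COLOR_RGB2HSV);m=cv2.inRange(hsv,lo,hi)
    u0,v0,u1,v1=roi;k=np.zeros_like(m);k[v0:v1,u0:u1]=m[v0:v1,u0:u1]
    n,l,st,ce=cv2.connectedComponentsWithStats(k)
    return [(ce[i],st[i],cv2.minAreaRect(np.argwhere(l==i)[:,::-1].astype(np.float32))) for i in range(1,n) if st[i,4]>=amin]
E
python3 - <<'E'
from h import *
t=load("top0.npz");s=load("scene0.npz")
def show(name,img,lo,hi,roi,d,z,amin=10):
    for c,st,r in blobs(img,lo,hi,roi,amin): print(name,c.round(1),st.tolist(),"rect",np.round(r[0],1),np.round(r[1],1),round(r[2],1),"xyz",onz(d,*r[0],z).round(4))
T=t["img"];S=s["img"]
show("black top",T,(0,0,0),(180,255,45),(220,205,280,240),t,.118)
show("purple",T,(135,80,40),(160,255,255),(180,165,330,265),t,.115)
show("turq",T,(80,80,40),(100,255,255),(180,165,330,265),t,.115)
show("wood",T,(5,70,60),(25,255,255),(220,200,280,240),t,.07,50)
show("blue",T,(100,120,40),(125,255,255),(300,130,360,175),t,.073)
show("beam white",T,(0,0,140),(180,40,255),(238,130,400,172),t,.06,100)
show("black s",S,(0,0,0),(180,255,45),(395,205,460,250),s,.118)
show("blue s",S,(100,120,40),(125,255,255),(240,220,310,280),s,.073)
# greys around bush
print(cv2.cvtColor(T,cv2.COLOR_RGB2GRAY)[142:160,318:344])
print(cv2.cvtColor(S,cv2.COLOR_RGB2GRAY)[226:252,260:290])
E
```

```text
black top [262.7 221. ] [258, 218, 11, 8, 69] rect [263.  221.5] [ 7. 10.] 90.0 xyz [0.4179 0.1655 0.118 ]
black top [231.6 223. ] [229, 220, 7, 7, 37] rect [232. 223.] [6. 6.] 0.0 xyz [0.4132 0.2631 0.118 ]
purple [226.1 182.8] [220, 178, 13, 10, 86] rect [226.5 183. ] [13.   7.3] 18.4 xyz [0.541  0.2846 0.115 ]
purple [258.7 195.3] [253, 191, 12, 10, 85] rect [258.7 195.2] [11.2  7.8] 14.0 xyz [0.5018 0.181  0.115 ]
purple [270.1 248.9] [266, 244, 9, 10, 77] rect [270.  248.5] [9. 8.] 90.0 xyz [0.3336 0.1425 0.115 ]
turq [287.6 216. ] [282, 211, 12, 11, 80] rect [287.7 216. ] [10.5  7.5] 33.7 xyz [0.4356 0.0881 0.115 ]
wood [249.3 223.3] [225, 213, 49, 21, 771] rect [249.4 223.1] [19.1 47.9] 86.6 xyz [0.416  0.2161 0.07  ]
blue [330.  152.5] [317, 138, 26, 29, 548] rect [329.5 152. ] [28. 25.] 90.0 xyz [ 0.651  -0.0448  0.073 ]
beam white [277.  151.3] [238, 130, 79, 35, 1875] rect [277. 147.] [34. 78.] 90.0 xyz [0.6712 0.1306 0.06  ]
beam white [371.8 146.4] [344, 130, 56, 34, 1371] rect [371.5 146.5] [33. 55.] 90.0 xyz [ 0.6725 -0.1852  0.06  ]
beam white [287.9 169.5] [271, 168,
[... 4911 characters left out ...]
134 130 129 112 111 110
  116 114  84  63  74  77  74  72  80  70  74  72]
 [ 70  70  73  76  71  72  68  76  71  64  72 105 126 129 131 118 113 112
  108  84  67  74  71  71  72  71  69  69  76  72]
 [ 71  69  76  69  68  74  76  70  69  71  67  64  77 116 129 119 109  85
   68  72  73  70  72  68  70  75  72  79  71  68]
 [ 64  69  71  71  71  75  74  74  69  71  66  69  68  75  87 101  88  71
   73  67  72  77  73  72  76  71  68  71  71  71]
 [ 66  77  77  71  70  76  70  72  77  72  73  70  68  64  61  65  73  69
   75  78  77  72  73  78  71  68  82  78  65  57]
 [ 76  71  71  75  69  71  72  67  68  73  71  69  67  56  69  73  75  73
   74  72  70  73  70  69  73  71  73  63  53  52]]
```

Run:
```python
from h import *
t=load("top0.npz");s=load("scene0.npz")
for d in(t,s): print("cam",ray(d,0,0)[0].round(3))
b=onz(t,329.6,149.7,.091); print("bush",b.round(4),"in scene",proj(s,b).round(1))
for z,lab in((.118,"griptop"),(.074,"gripbot")):
    for p in((.4179,.1655),):print(lab,proj(t,(*p,z)).round(1),proj(s,(*p,z)).round(1))
G=cv2.cvtColor(t["img"],cv2.COLOR_RGB2GRAY)
print(G[214:230,254:276])
# wood corners
x,y=0,0
hsv=cv2.cvtColor(t["img"],cv2.COLOR_RGB2HSV)
m=cv2.inRange(hsv,(5,70,50),(25,255,255));m[:205]=0;m[240:]=0;m[:,:220]=0;m[:,280:]=0
for r in m[210:236,222:278]: print(''.join('#' if v else '.' for v in r))
```

```text
cam [ 0.318 -0.026  1.568]
cam [1.178 0.545 0.772]
bush [ 0.6547 -0.0449  0.091 ] in scene [274.5 236.6]
griptop [263.  221.5] [405.6 211.6]
gripbot [264.8 222.4] [403.9 225.7]
[[136 136 137 137 141 111 100 102 105 104 106 105 105 106 106 103 145 102
   60  84 100 100]
 [136 137 138 139 142 116 105 107 107 107 111 110 110 109 108 104 145 102
   54  69  98 105]
 [137 137 138 141 146 118 106 111 110 106  98  96 101 108 108 104 145 112
   59  70 101 104]
 [135 135 140 128 130 103  91  92  93  76  51  46  64  92 107 104 140 116
   67  65 100 105]
 [133 133 141  87  57  38  29  21  22  22  27  31  10  34  90  98 130 107
   63  56  97 101]
 [133 136 145  77  14  27  34  35  35  36  35  39  26   0  55 101 130 104
   63  60  97 103]
 [138 141 151  81  22  33  36  38  37  39  39  43  28   7  36 125 136 106
   65  60  95 101]
 [143 144 156  86  24  36  41  40  40  40  39  42  33   8  41 128 137 107
   64  54  97 103]
 [144 146 154  88  28  38  41  43  42  42  41  43  36   9  32 124 135 113
   67  48  95 104]
 [140 142 147  96  40  39  42  46  42  39  38  40  34   8  18 124 136 124
   77  45  9
[... 1347 characters left out ...]
.......#####....
....###.........####################..........######....
....###........#######################..##.#########....
....####.......###########################.#########....
....#######...######################################....
....################################################....
....################################################....
....################################################....
....################################################....
....####################################................
....###################.................................
........................................................
........................................................
```

Run:
```python
import cv2
t=cv2.imread("pics/top0.png"); s=cv2.imread("pics/scene0.png")
cv2.imwrite("pics/g1.png",cv2.resize(t[205:240,220:280],None,fx=12,fy=12,interpolation=cv2.INTER_NEAREST))
cv2.imwrite("pics/g2.png",cv2.resize(s[200:245,380:460],None,fx=10,fy=10,interpolation=cv2.INTER_NEAREST))
```

```text
(no output)
```

View pics/g1.png

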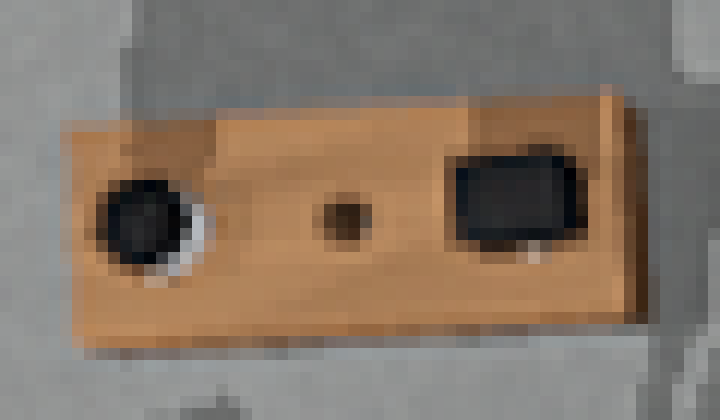

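View pics/g2.png

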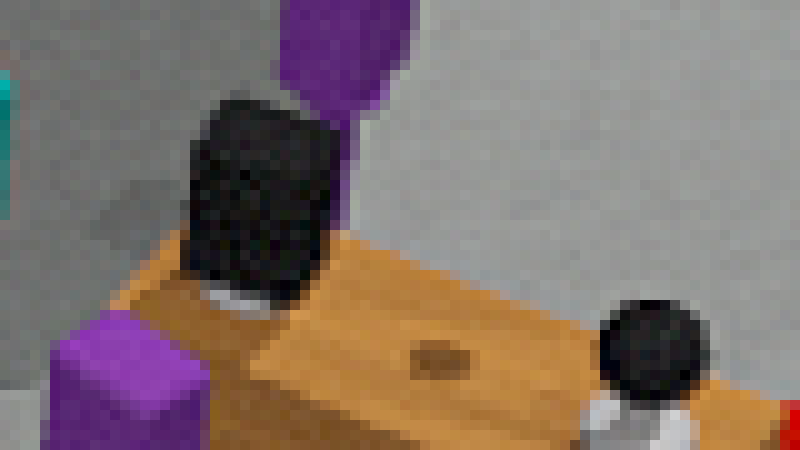

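Run:
```python
from h import *
t=load("top0.npz");s=load("scene0.npz")
m=onz(t,248.5,222.6,.07);a=np.radians(3.5)
print("mid hole",m, "pin hole",m-.05*np.array([-np.sin(a),np.cos(a),0]))
print("mid hole scene",onz(s,423.5,235.5,.07))
print("griptop",onz(t,262.2,221.2,.118))
# block outline corners top view: NW(63,125) NE(610,90) SW(80,347) SE(625,320)/12
for u,v in((63,125),(610,90),(80,347),(625,320)): print(onz(t,u/12+220-.5,v/12+205-.5,.07).round(4))
# beam corners
for u,v in((32,160),(703,160),(32,268),(703,268)): print("beam",onz(t,u/4.5+235-.5,v/4.5+105-.5,.06).round(4))
```

```text
mid hole [0.41763193 0.21898215 0.07      ] pin hole [0.42068436 0.16907541 0.07      ]
mid hole scene [0.41688304 0.2192651  0.07      ]
griptop [0.41885786 0.16802289 0.118     ]
[0.4427 0.2971 0.07  ]
[0.4522 0.1484 0.07  ]
[0.3825 0.2908 0.07  ]
[0.3899 0.1434 0.07  ]
beam [0.6951 0.2497 0.06  ]
beam [ 0.6945 -0.2497  0.06  ]
beam [0.6133 0.2478 0.06  ]
beam [ 0.6129 -0.2481  0.06  ]
```

```bash
python3 -m crank '[{"tx":0.035,"ty":-0.02},{"tx":0.035,"ty":-0.02},{"tx":0.035,"ty":-0.02},{"tx":0.035,"ty":-0.02},{"tx":0.035,"ty":-0.02},{"tx":0.035,"ty":-0.02},{"tx":0.035,"ty":-0.02},{"tx":0.035,"ty":-0.02}]' 0.6 100
python3 -m crank '[{"tx":0.0215,"ty":-0.034},{"tx":0.0215,"ty":-0.034},{"tx":0.0215,"ty":-0.034},{"tx":0.0215,"ty":-0.034},{"tx":0.0215,"ty":-0.034},{"tx":0.0215,"ty":-0.034},{"tx":0.0215,"ty":-0.034},{"tx":0.0215,"ty":-0.034}]'
python3 -m crank '[{"ty":-0.034,"turn":0},{"ty":-0.034},{"ty":-0.034},{"ty":-0.034},{"ty":-0.034},{"ty":-0.034},{"ty":-0.034},{"ty":-0.034}]'
python3 -m crank '[{"turn":-7.1},{"turn":-7.1},{"turn":-7.1},{"turn":-7.1},{"turn":-7.1},{"turn":-7.1},{"turn":-7.1},{"turn":-7.1}]'
python3 -m crank '[{"turn":-7.1},{"turn":-7.1},{"turn":-4.4},{},{},{},{},{}]'
```

```text
validation failed for argument at $[0]...
validation failed for argument at $[0]...
validation failed for argument at $[0]...
validation failed for argument at $[0]...
validation failed for argument at $[0]...
```

```bash
python3 -m crank '[{"tx":0.035,"ty":-0.02,"tz":0.0,"turn":0.0},{"tx":0.035,"ty":-0.02,"tz":0.0,"turn":0.0},{"tx":0.035,"ty":-0.02,"tz":0.0,"turn":0.0},{"tx":0.035,"ty":-0.02,"tz":0.0,"turn":0.0},{"tx":0.035,"ty":-0.02,"tz":0.0,"turn":0.0},{"tx":0.035,"ty":-0.02,"tz":0.0,"turn":0.0},{"tx":0.035,"ty":-0.02,"tz":0.0,"turn":0.0},{"tx":0.035,"ty":-0.02,"tz":0.0,"turn":0.0}]' 0.6 100
```

```text
time: 0.77
tool_pos: [0.4266, -0.4012, 0.2482]
tcp_rot: [[0.951, 0.31, -0.0], [0.31, -0.951, 0.0], [-0.0, -0.0, -1.0]]
wrist_force: [-0.1, -1.0, -0.0]
gripper_width: 0.601
```

```bash
python3 -m crank '[{"tx":0.0215,"ty":-0.034,"tz":0,"turn":0},{"tx":0.0215,"ty":-0.034,"tz":0,"turn":0},{"tx":0.0215,"ty":-0.034,"tz":0,"turn":0},{"tx":0.0215,"ty":-0.034,"tz":0,"turn":0},{"tx":0.0215,"ty":-0.034,"tz":0,"turn":0},{"tx":0.0215,"ty":-0.034,"tz":0,"turn":0},{"tx":0.0215,"ty":-0.034,"tz":0,"turn":0},{"tx":0.0215,"ty":-0.034,"tz":0,"turn":0}]'
python3 -m crank '[{"tx":0,"ty":-0.034,"tz":0,"turn":0},{"tx":0,"ty":-0.034,"tz":0,"turn":0},{"tx":0,"ty":-0.034,"tz":0,"turn":0},{"tx":0,"ty":-0.034,"tz":0,"turn":0},{"tx":0,"ty":-0.034,"tz":0,"turn":0},{"tx":0,"ty":-0.034,"tz":0,"turn":0},{"tx":0,"ty":-0.034,"tz":0,"turn":0},{"tx":0,"ty":-0.034,"tz":0,"turn":0}]'
python3 -m crank '[{"tx":0,"ty":0,"tz":0,"turn":-7.1},{"tx":0,"ty":0,"tz":0,"turn":-7.1},{"tx":0,"ty":0,"tz":0,"turn":-7.1},{"tx":0,"ty":0,"tz":0,"turn":-7.1},{"tx":0,"ty":0,"tz":0,"turn":-7.1},{"tx":0,"ty":0,"tz":0,"turn":-7.1},{"tx":0,"ty":0,"tz":0,"turn":-7.1},{"tx":0,"ty":0,"tz":0,"turn":-7.1}]'
python3 -m crank '[{"tx":0,"ty":0,"tz":0,"turn":-7.1},{"tx":0,"ty":0,"tz":0,"turn":-7.1},{"tx":0,"ty":0,"tz":0,"turn":-4.4},{"tx":0,"ty":0,"tz":0,"turn":0},{"tx":0,"ty":0,"tz":0,"turn":0},{"tx":0,"ty":0,"tz":0,"turn":0},{"tx":0,"ty":0,"tz":0,"turn":0},{"tx":0,"ty":0,"tz":0,"turn":0}]'
```

```text
time: 1.43
tool_pos: [0.5049, -0.0891, 0.2483]
tcp_rot: [[0.951, 0.309, 0.0], [0.309, -0.951, -0.0], [0.0, 0.0, -1.0]]
wrist_force: [0.7, -1.1, 0.6]
gripper_width: 0.601
time: 2.1
tool_pos: [0.4198, 0.1689, 0.2482]
tcp_rot: [[0.951, 0.309, 0.0], [0.309, -0.951, 0.0], [0.0, -0.0, -1.0]]
wrist_force: [-0.7, -0.9, -0.3]
gripper_width: 0.601
time: 2.77
tool_pos: [0.4207, 0.1675, 0.248]
tcp_rot: [[0.256, 0.967, -0.0], [0.967, -0.256, -0.0], [-0.0, -0.0, -1.0]]
wrist_force: [0.1, -0.6, 1.1]
gripper_width: 0.597
time: 3.43
tool_pos: [0.4208, 0.1675, 0.2483]
tcp_rot: [[-0.059, 0.998, -0.0], [0.998, 0.059, -0.0], [-0.0, -0.0, -1.0]]
wrist_force: [1.0, -0.5, 0.6]
gripper_width: 0.599
```

```bash
cat > snap.py <<'E'
import sys,cv2,numpy as np
from workcell import ctrl
k=sys.argv[1]; outs=[]
for n in("scene","top"):
    d=ctrl.get_image(n); np.savez(f"{n}{k}.npz",**d); outs.append(d["img"][:,:,::-1])
r=[int(x) for x in sys.argv[2].split(',')]; q=[int(x) for x in sys.argv[3].split(',')]
a=outs[0][r[1]:r[3],r[0]:r[2]]; b=outs[1][q[1]:q[3],q[0]:q[2]]
for n,i in(("s",a),("t",b)):
    f=min(780/i.shape[1],580/i.shape[0]); cv2.imwrite(f"pics/{n}_{k}.png",cv2.resize(i,None,fx=f,fy=f,interpolation=cv2.INTER_CUBIC))
E
python3 snap.py 1 340,130,500,290 200,160,320,250
```

```text
(no output)
```

View pics/s_1.png

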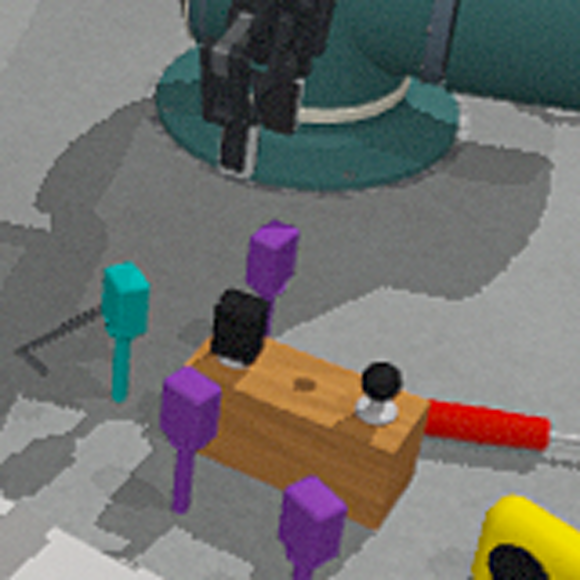

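View pics/t_1.png

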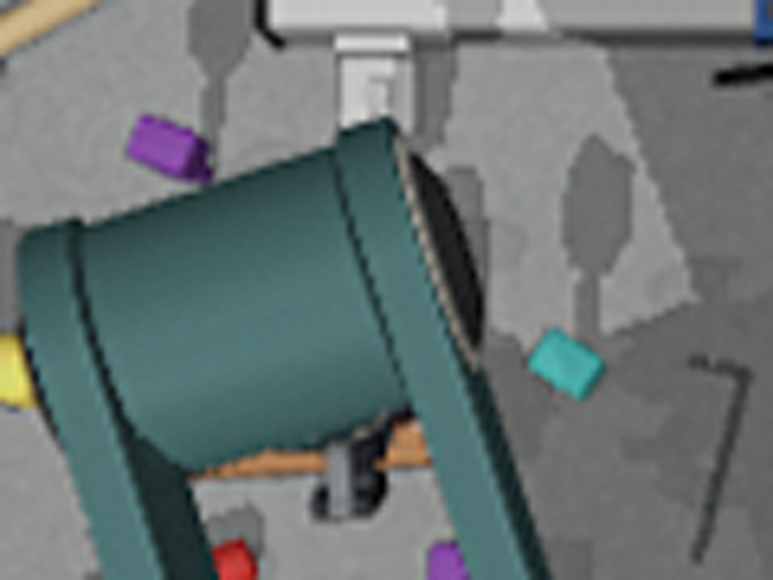

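Run:
```python
from h import *
t=load("top0.npz");s=load("scene0.npz")
for (a,b) in(((392.4,233.8),(258.7,194.2)),((415.5,194.4),(269.9,248.5)),((374.6,204.2),(287.5,216))):
    print(tri([(s,*a),(t,*b)]).round(4))
# gripper fingertip expected in scene
print(proj(load("scene1.npz"),(.4208,.1675,.231)).round(1))
```

```text
[0.5044 0.1817 0.1159]
[0.3332 0.1441 0.1107]
[0.4355 0.0887 0.1157]
[410.3 172.7]
```

```bash
python3 -m crank '[{"tx":0.001,"ty":0,"tz":0.025,"turn":0},{"tx":0,"ty":0,"tz":0.025,"turn":0},{"tx":0,"ty":0,"tz":0.025,"turn":0},{"tx":0,"ty":0,"tz":0.025,"turn":0},{"tx":0,"ty":0,"tz":0.015,"turn":0},{"tx":0,"ty":0,"tz":0.01,"turn":0},{"tx":0,"ty":0,"tz":0,"turn":0},{"tx":0,"ty":0,"tz":0,"turn":0}]'
python3 snap.py 2 370,180,450,240 200,160,320,250
```

```text
time: 4.2
tool_pos: [0.4209, 0.1686, 0.1238]
tcp_rot: [[-0.06, 0.998, 0.0], [0.998, 0.06, 0.0], [0.0, 0.0, -1.0]]
wrist_force: [-0.1, 0.6, 1.0]
gripper_width: 0.602
```

View pics/s_2.png

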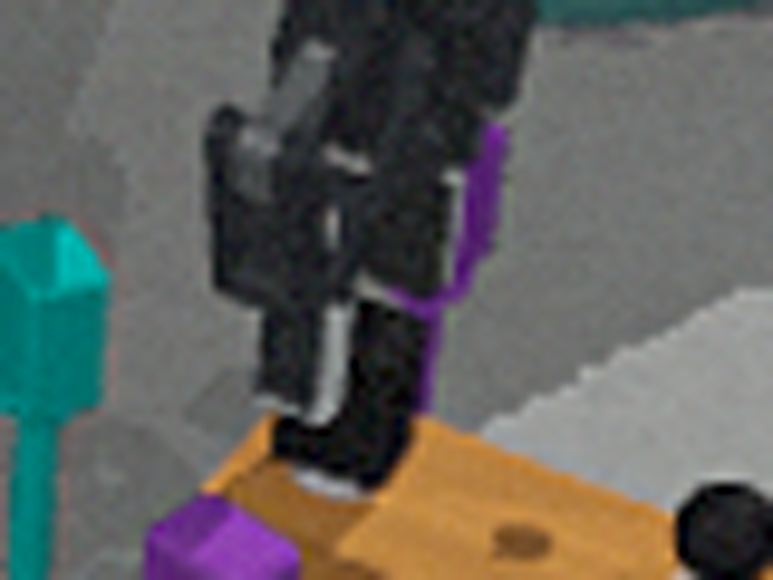

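```bash
python3 -m crank '[{"tx":0,"ty":0,"tz":0.009,"turn":0},{"tx":0,"ty":0,"tz":0.009,"turn":0},{"tx":0,"ty":0,"tz":0.008,"turn":0},{"tx":0,"ty":0,"tz":0,"turn":0},{"tx":0,"ty":0,"tz":0,"turn":0},{"tx":0,"ty":0,"tz":0,"turn":0},{"tx":0,"ty":0,"tz":0,"turn":0},{"tx":0,"ty":0,"tz":0,"turn":0}]'
python3 -m crank '[{"tx":0,"ty":0,"tz":0,"turn":0},{"tx":0,"ty":0,"tz":0,"turn":0},{"tx":0,"ty":0,"tz":0,"turn":0},{"tx":0,"ty":0,"tz":0,"turn":0},{"tx":0,"ty":0,"tz":0,"turn":0},{"tx":0,"ty":0,"tz":0,"turn":0},{"tx":0,"ty":0,"tz":0,"turn":0},{"tx":0,"ty":0,"tz":0,"turn":0}]' 0 80
python3 snap.py 3 370,180,450,240 200,160,320,250; python3 -c "
from workcell import ctrl
s=ctrl.sense();print(s['wrist_force'],s['moment'],s['gripper_width'],s['tool_pos'])"
```

```text
time: 4.97
tool_pos: [0.4209, 0.1685, 0.0977]
tcp_rot: [[-0.06, 0.998, 0.001], [0.998, 0.06, 0.0], [0.0, 0.001, -1.0]]
wrist_force: [0.5, 0.2, -0.1]
gripper_width: 0.598
time: 5.63
tool_pos: [0.4209, 0.1686, 0.0976]
tcp_rot: [[-0.06, 0.998, 0.001], [0.998, 0.06, 0.0], [0.0, 0.001, -1.0]]
wrist_force: [-0.0, 0.1, 4.8]
gripper_width: 0.27
[0.32634086 0.27418064 4.76339292] [-0.03412754  0.07956636 -0.00382555] 0.27009838217831383 [0.42090719 0.16856441 0.09761832]
```

View pics/s_3.png

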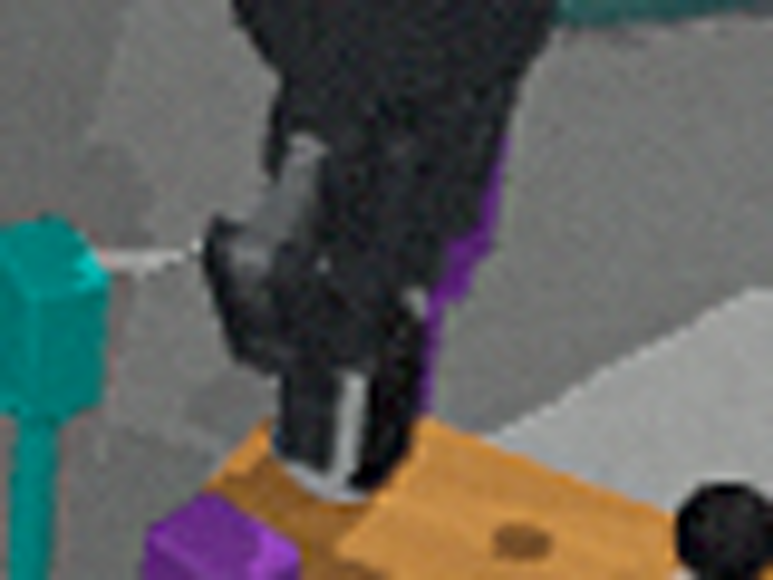

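```bash
python3 -m crank '[{"tx":0,"ty":0,"tz":-0.01,"turn":0},{"tx":0,"ty":0,"tz":-0.02,"turn":0},{"tx":0,"ty":0,"tz":-0.02,"turn":0},{"tx":0,"ty":0,"tz":-0.02,"turn":0},{"tx":0,"ty":0,"tz":-0.02,"turn":0},{"tx":0,"ty":0,"tz":-0.02,"turn":0},{"tx":0,"ty":0,"tz":-0.02,"turn":0},{"tx":0,"ty":0,"tz":-0.01,"turn":0}]'
python3 snap.py 4 340,130,460,250 200,160,320,250; python3 -c "
from workcell import ctrl
s=ctrl.sense();print(s['wrist_force'],s['moment'],s['gripper_width'],s['tool_pos'])"
```

```text
time: 6.4
tool_pos: [0.4209, 0.1686, 0.2401]
tcp_rot: [[-0.06, 0.998, 0.002], [0.998, 0.06, 0.001], [0.001, 0.002, -1.0]]
wrist_force: [0.3, 0.5, -1.0]
gripper_width: 0.27
[ 0.16506673 -0.08216293 -1.85304102] [-0.03326948 -0.0324711  -0.03518754] 0.27489828520085496 [0.42110515 0.16865647 0.23894951]
```

View pics/s_4.png

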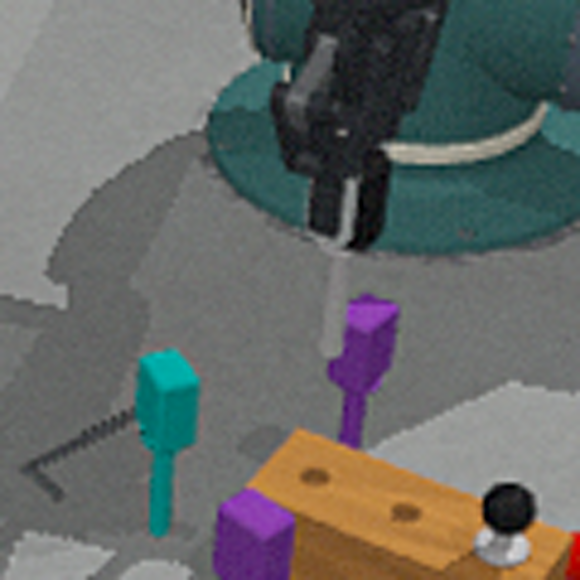

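```bash
python3 -m crank '[{"tx":-0.019,"ty":0.0184,"tz":0,"turn":0},{"tx":-0.019,"ty":0.0184,"tz":0,"turn":0},{"tx":-0.019,"ty":0.0184,"tz":0,"turn":0},{"tx":-0.019,"ty":0.0184,"tz":0,"turn":0},{"tx":-0.019,"ty":0.0184,"tz":0,"turn":0},{"tx":-0.019,"ty":0.0184,"tz":0,"turn":0},{"tx":-0.019,"ty":0.0184,"tz":0,"turn":0},{"tx":-0.019,"ty":0.0184,"tz":0,"turn":0}]'
python3 -m crank '[{"tx":-0.019,"ty":0.0184,"tz":0,"turn":0},{"tx":-0.019,"ty":0.0184,"tz":0,"turn":0},{"tx":-0.019,"ty":0.0184,"tz":0,"turn":0},{"tx":-0.0182,"ty":0.0179,"tz":0,"turn":0},{"tx":0,"ty":0,"tz":0.015,"turn":3.4},{"tx":0,"ty":0,"tz":0.015,"turn":0},{"tx":0,"ty":0,"tz":0,"turn":0},{"tx":0,"ty":0,"tz":0,"turn":0}]'
python3 snap.py 5 215,130,335,270 260,110,400,200; python3 -c "
from workcell import ctrl
s=ctrl.sense();print(s['wrist_force'],s['moment'],s['gripper_width'],s['tool_pos'],s['tcp_rot'])"
```

```text
time: 7.17
tool_pos: [0.5772, 0.0245, 0.2354]
tcp_rot: [[-0.06, 0.998, -0.002], [0.998, 0.06, 0.0], [0.0, -0.002, -1.0]]
wrist_force: [1.0, 1.1, -1.3]
gripper_width: 0.274
time: 7.83
tool_pos: [0.6532, -0.0446, 0.2053]
tcp_rot: [[-0.003, 1.0, -0.003], [1.0, 0.003, 0.0], [0.0, -0.003, -1.0]]
wrist_force: [-0.4, 0.3, -1.0]
gripper_width: 0.269
[-1.6919425   0.19749586 -0.55421294] [0.01451725 0.03797023 0.03005375] 0.2722437322634035 [ 0.65397444 -0.04452625  0.20766796] [[-2.36301011e-03  9.99997189e-01  1.97040094e-04]
 [ 9.99997206e-01  2.36299692e-03  6.71305328e-05]
 [ 6.66647389e-05  1.97198174e-04 -9.99999978e-01]]
```

View pics/s_5.png

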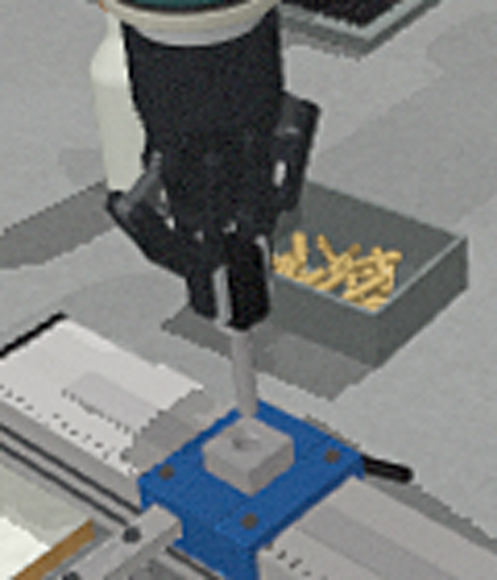

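View pics/t_5.png

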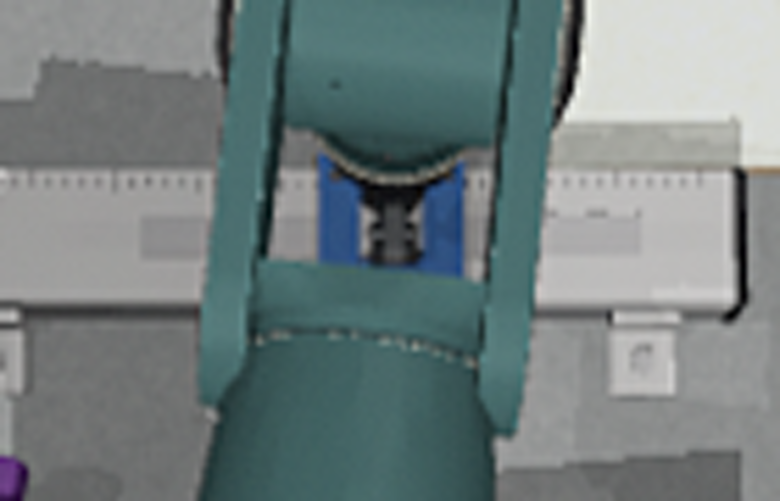

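Run:
```python
from h import *
d=load("scene5.npz")
c=d["img"][203:255,255:295,::-1]
cv2.imwrite("pics/z5.png",cv2.resize(c,None,fx=11,fy=11,interpolation=cv2.INTER_NEAREST))
for p in((.654,-.0445,.115),(.654,-.0445,.18),(.6547,-.0449,.091)): print(proj(d,p).round(2))
```

```text
[273.89 228.73]
[271.23 206.45]
[274.48 236.61]
```

View pics/z5.png

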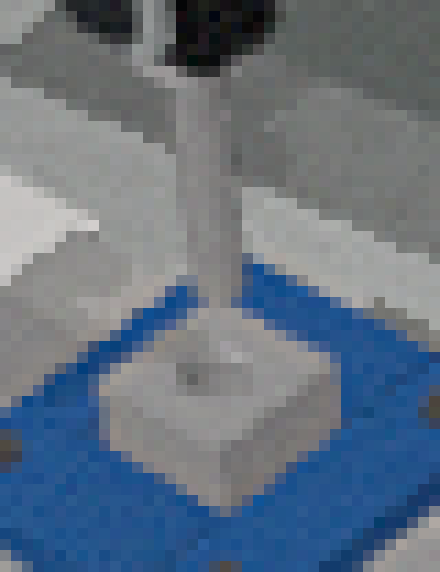

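Run:
```python
from h import *
d=load("scene5.npz")
I=d["img"].astype(int)
print("rows 208-234, cols 266-283: gray");G=cv2.cvtColor(d["img"],cv2.COLOR_RGB2GRAY).astype(int)
for v in range(208,234): print(v,G[v,266:284], (I[v,266:284,2]-I[v,266:284,0])[:] if v>=226 else '')
```

```text
rows 208-234, cols 266-283: gray
208 [117 142 136  97  49  26  10  12  11  45  85 111 112 108 108  96  98  93] 
209 [104 123 150 151 152  98  57  42  47  91 126 107 110 110 107 101 103  95] 
210 [105 102 109 130 151 147 136 118 116  98 107 109 103 104 107 104 107 108] 
211 [106 105 102 104 111 134 133 125 110  96 104 104 106 107 109 110 114 121] 
212 [101 100 103 107 115 136 127 124 111 108 102 101 102 104 107 107 121 120] 
213 [ 98 103 103 103 115 138 130 123 114 122 104 105 103 108 124 120 121 123] 
214 [109 111 104 104 109 140 133 125 121 109 104 104 108 124 114 117 119 121] 
215 [158 158 105 112 113 138 130 133 122 111 104 107 103 104 108 119 118 121] 
216 [152 153 153 153 114 128 137 131 126 111  99 108 105 107 107 116 115 118] 
217 [151 147 152 156 152 129 134 130 124 113  90 107 107 105 104 109 120 122] 
218 [150 146 148 153 153 130 134 133 128 113  99 107 103 103 105 114 120 116] 
219 [146 149 149 148 151 133 139 131 125 124 123 113 114 109 104 118 116 119] 
220 [151 151 152 156 151 131 134 134 125 116 127 159 156 153 125 120 109 116] 
221 [154 151 151 151 151 136 134 134 130
[... 870 characters left out ...]
3  66  71  80 102] [ -5  -8 -12  -4  54 117  44  -2  -6  -7   7  81 113 110 123 120 124  57]
230 [159 160 153 109  61  70  81 116 142 129  97  75  65  77  73  79  70  70] [ -9 -11  -4  54 124 115  86  27  -8  -1  50 108 124 106 102 102 106 112]
231 [150  91  67  63  68  86 132 156 149 152 151 117  91  71  72  74  75  71] [ -8  47 132 120 111  83  23  -8  -4  -7  -2  41  75 114 111 104 108 108]
232 [104  61  68  77  94 123 152 146 150 150 149 153 155 104  83  75  74  73] [ 58 128 116  97  68  20  -9  -3   1  -3  -4 -11 -12  57  89 104 105 105]
233 [ 61  66  89 123 139 137 132 138 149 147 144 147 151 152 136 107  81  69] [127 119  83  21 -16 -10  -3  -4  -3  -1  -1  -3  -6  -9  12  56  83 108]
```

Run:
```python
from h import *
d=load("scene4.npz")
c=d["img"][218:245,390:440,::-1]
cv2.imwrite("pics/z4.png",cv2.resize(c,None,fx=15,fy=15,interpolation=cv2.INTER_NEAREST))
print(onz(d,404.7,228.2,.07), proj(d,(.4209,.1686,.07)))
d=load("top0.npz")
c=d["img"][140:160,315:345,::-1]
cv2.imwrite("pics/z0.png",cv2.resize(c,None,fx=20,fy=20,interpolation=cv2.INTER_NEAREST))
```

```text
[0.42064361 0.16973061 0.07      ] [404.24433162 228.07266588]
```

View pics/z4.png

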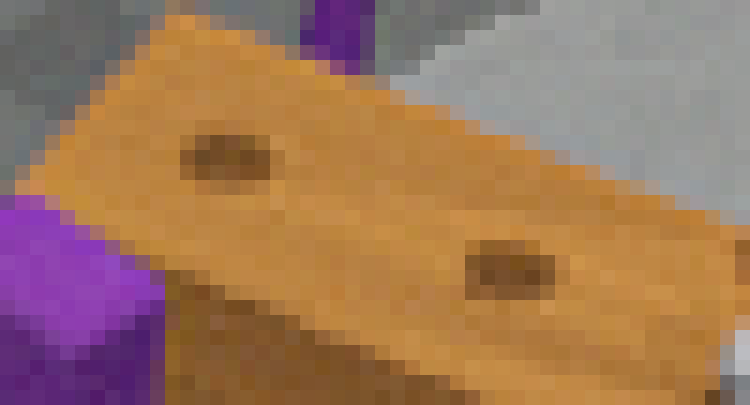

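View pics/z0.png

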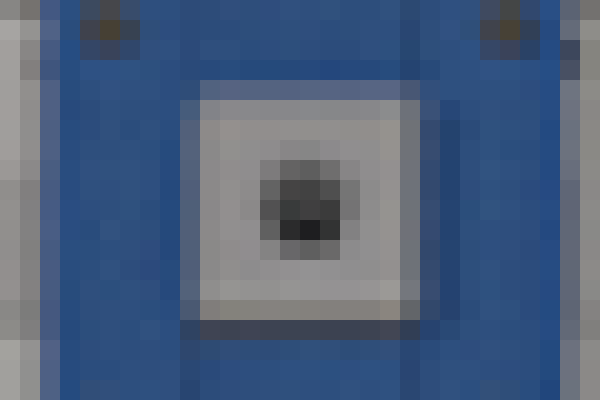

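```bash
python3 -m crank '[{"tx":-0.0012,"ty":0.0003,"tz":0.006,"turn":0},{"tx":-0.0012,"ty":0.0003,"tz":0.006,"turn":0},{"tx":0,"ty":0,"tz":0.004,"turn":0},{"tx":0,"ty":0,"tz":0,"turn":0},{"tx":0,"ty":0,"tz":0,"turn":0},{"tx":0,"ty":0,"tz":0,"turn":0},{"tx":0,"ty":0,"tz":0,"turn":0},{"tx":0,"ty":0,"tz":0,"turn":0}]'
python3 snap.py 6 255,203,295,255 260,110,400,200
python3 - <<'E'
from h import *
from workcell import ctrl
s=ctrl.sense();p=s['tool_pos'];print(s['wrist_force'],p)
d=load("scene6.npz");c=d["img"][203:255,255:295,::-1]
cv2.imwrite("pics/z6.png",cv2.resize(c,None,fx=11,fy=11,interpolation=cv2.INTER_NEAREST))
for z in(.0925,.06):print(proj(d,p-[0,0,z]))
I=d["img"].astype(int);G=cv2.cvtColor(d["img"],cv2.COLOR_RGB2GRAY).astype(int)
for v in range(222,240): print(v,G[v,266:284],I[v,266:284,2]-I[v,266:284,0])
E
```

```text
time: 8.6
tool_pos: [0.655, -0.0475, 0.1916]
tcp_rot: [[-0.001, 1.0, 0.0], [1.0, 0.001, -0.0], [-0.0, 0.0, -1.0]]
wrist_force: [-0.3, 0.3, -0.8]
gripper_width: 0.27
[ 0.65046116  0.40549197 -1.29671498] [ 0.65492617 -0.04746284  0.19147602]
[273.3217287  233.66050659]
[272.02393625 222.95284267]
222 [150 153 149 148 133 132 129 126 112 127 151 151 150 161 161 162 169 161] [ 0 -1  0  1  0 -1 -2 -1 -5  0 -1 -1 -1 -2  0 -1  0  1]
223 [150 150 153 153 138 135 134 126 121 131 163 167 165 160 166 160 161 166] [ 0  3  4 -3 -3 -3 -1 -5  0 -1 -2  0  1  1  0 -1  2  0]
224 [146 149 149 152 132 131 136 129 120 134 174 168 167 160 161 163 159 161] [ 0  1 -1 -1 -1 -2 -2 -2  0 -2  0 -2  0  1  4  1  2  1]
225 [154 155 153 149 136 133 132 128 121 118 146 168 167 165 163 159 163 158] [ 2  1  1  1 -1  2  1 -5 -4  2 21 -4 -3 -4 -2  0 -3 -1]
226 [148 150 153 150 146 134 134 129 121  98  63 102 151 163 163 168 166 163] [ -7  -1   1   0  -1  -2  -3   0  -4   8 125  72  11  -7  -8  -3  -3   2]
227 [138 145 154 152 144 132 138 131 120 107  66  65  68 101 140 167 165 164] [ -3  -2  -2   0  -2  -3   1  -3  -6 
[... 1088 characters left out ...]
-11  11  56]
235 [101 144 139 137 132 131 127 121 131 159 165 158 147 146 150 149 151 157] [39  1 -9 -5 -4  2  1 -2  0 -1 -2 -2 -1 -1 -1 -5 -9 -9]
236 [158 155 151 148 129 110 111 118 130 130 131 141 146 146 144 149 148 149] [-13  -5  -3  -1   1  -1  -3  -2   0  -5  -2  -2  -2   1   0  -1  -3  -7]
237 [151 146 147 146 146 106 100 117 130 131 136 131 144 147 148 147 141 126] [-3 -1  0  0 -2 -3 -2 -1 -1 -4 -2  3 -3 -1 -1 -2 -3 -1]
238 [147 147 147 148 147 133 118 118 133 137 137 134 149 147 150 145 127 115] [ 0 -1 -1 -4 -1 -2  1  0 -3  0 -2  0 -2 -1 -1 -2  0 -1]
239 [139 145 145 147 146 151 149 143 147 145 146 150 151 143 136 121 113 117] [-2 -1  0  0 -1 -2 -5  0 -1 -1  1 -1 -2  2  2 -1 -2  0]
```

View pics/z6.png

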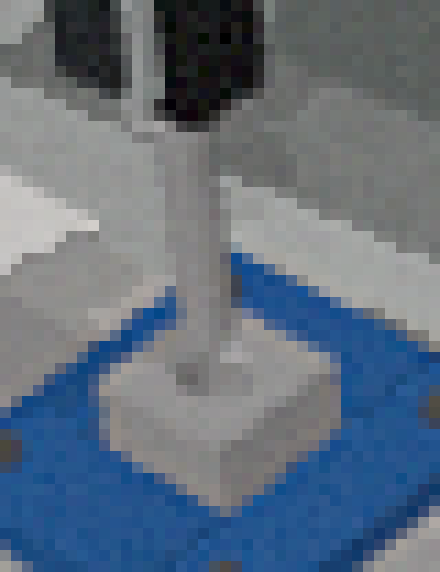

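```bash
python3 -m crank '[{"tx":0.0005,"ty":0,"tz":0.003,"turn":0},{"tx":0,"ty":0,"tz":0.003,"turn":0},{"tx":0,"ty":0,"tz":0.002,"turn":0},{"tx":0,"ty":0,"tz":0.001,"turn":0},{"tx":0,"ty":0,"tz":0.001,"turn":0},{"tx":0,"ty":0,"tz":0.001,"turn":0},{"tx":0,"ty":0,"tz":0.001,"turn":0},{"tx":0,"ty":0,"tz":0,"turn":0}]'; python3 -c "
from workcell import ctrl
s=ctrl.sense();print(s['wrist_force'],s['moment'],s['tool_pos'])"
```

```text
time: 9.37
tool_pos: [0.6548, -0.047, 0.1791]
tcp_rot: [[-0.001, 1.0, -0.0], [1.0, 0.001, 0.0], [0.0, -0.0, -1.0]]
wrist_force: [0.2, 0.5, -0.9]
gripper_width: 0.268
[ 0.24429854  0.45443103 -0.9343871 ] [ 0.02953158 -0.00179801  0.02924139] [ 0.65483976 -0.04695186  0.17912544]
```

```bash
python3 -m crank '[{"tx":0,"ty":0,"tz":0.002,"turn":0},{"tx":0,"ty":0,"tz":0.002,"turn":0},{"tx":0,"ty":0,"tz":0.003,"turn":0},{"tx":0,"ty":0,"tz":0.003,"turn":0},{"tx":0,"ty":0,"tz":0.003,"turn":0},{"tx":0,"ty":0,"tz":0.003,"turn":0},{"tx":0,"ty":0,"tz":0.002,"turn":0},{"tx":0,"ty":0,"tz":0,"turn":0}]'; python3 -c "
from workcell import ctrl
s=ctrl.sense();print(s['wrist_force'],s['moment'],s['tool_pos'])"
python3 snap.py 7 240,180,310,260 260,110,400,200
```

```text
time: 10.03
tool_pos: [0.6547, -0.047, 0.1606]
tcp_rot: [[-0.001, 1.0, -0.001], [1.0, 0.001, 0.0], [0.0, -0.001, -1.0]]
wrist_force: [0.3, 0.2, -1.8]
gripper_width: 0.271
[ 0.27834155  0.17825938 -1.8324014 ] [0.03721988 0.00435662 0.01043763] [ 0.65470468 -0.0469547   0.1606445 ]
```

View pics/s_7.png

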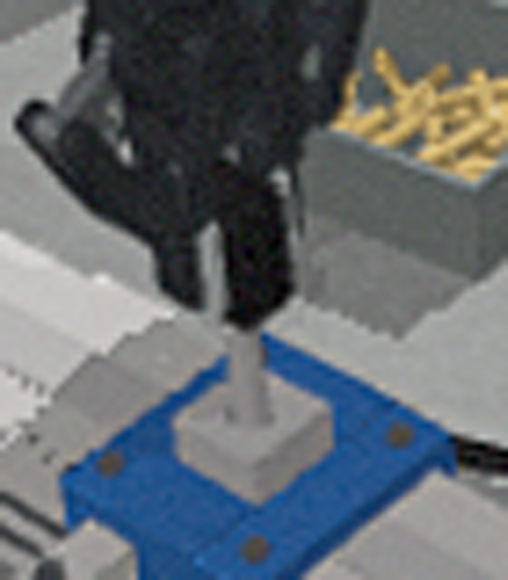

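```bash
python3 -m crank '[{"tx":0,"ty":0,"tz":0.004,"turn":0},{"tx":0,"ty":0,"tz":0.004,"turn":0},{"tx":0,"ty":0,"tz":0.004,"turn":0},{"tx":0,"ty":0,"tz":0.004,"turn":0},{"tx":0,"ty":0,"tz":0.003,"turn":0},{"tx":0,"ty":0,"tz":0.002,"turn":0},{"tx":0,"ty":0,"tz":0.001,"turn":0},{"tx":0,"ty":0,"tz":0,"turn":0}]'; python3 -c "
from workcell import ctrl
s=ctrl.sense();print(s['wrist_force'],s['moment'],s['tool_pos'])"
```

```text
time: 10.8
tool_pos: [0.6548, -0.047, 0.139]
tcp_rot: [[-0.001, 1.0, -0.0], [1.0, 0.001, 0.0], [0.0, -0.0, -1.0]]
wrist_force: [-0.0, 0.7, -0.9]
gripper_width: 0.264
[-0.04438775  0.65735866 -0.86777437] [-0.02696354  0.03588911  0.04479987] [ 0.65480604 -0.04697719  0.13904828]
```

```bash
python3 -m crank '[{"tx":0,"ty":0,"tz":0.0008,"turn":0},{"tx":0,"ty":0,"tz":0.0008,"turn":0},{"tx":0,"ty":0,"tz":0.0008,"turn":0},{"tx":0,"ty":0,"tz":0.0008,"turn":0},{"tx":0,"ty":0,"tz":0.0008,"turn":0},{"tx":0,"ty":0,"tz":0.0005,"turn":0},{"tx":0,"ty":0,"tz":0,"turn":0},{"tx":0,"ty":0,"tz":0,"turn":0}]'
python3 -m crank '[{"tx":0,"ty":0,"tz":0.0005,"turn":0},{"tx":0,"ty":0,"tz":0.0005,"turn":0},{"tx":0,"ty":0,"tz":0,"turn":0},{"tx":0,"ty":0,"tz":0,"turn":0},{"tx":0,"ty":0,"tz":0,"turn":0},{"tx":0,"ty":0,"tz":0,"turn":0},{"tx":0,"ty":0,"tz":0,"turn":0},{"tx":0,"ty":0,"tz":0,"turn":0}]'
```

```text
time: 11.47
tool_pos: [0.6549, -0.047, 0.1348]
tcp_rot: [[-0.001, 1.0, -0.0], [1.0, 0.001, 0.0], [0.0, -0.0, -1.0]]
wrist_force: [0.9, 0.4, -0.5]
gripper_width: 0.268
time: 12.13
tool_pos: [0.6549, -0.047, 0.1338]
tcp_rot: [[-0.001, 1.0, 0.0], [1.0, 0.001, -0.0], [-0.0, 0.0, -1.0]]
wrist_force: [-0.3, 0.1, -0.9]
gripper_width: 0.273
```

```bash
python3 -m crank '[{"tx":0,"ty":0,"tz":0.0005,"turn":0},{"tx":0,"ty":0,"tz":0.0005,"turn":0},{"tx":0,"ty":0,"tz":0,"turn":0},{"tx":0,"ty":0,"tz":0,"turn":0},{"tx":0,"ty":0,"tz":0,"turn":0},{"tx":0,"ty":0,"tz":0,"turn":0},{"tx":0,"ty":0,"tz":0,"turn":0},{"tx":0,"ty":0,"tz":0,"turn":0}]'
python3 -m crank '[{"tx":0,"ty":0,"tz":0.0003,"turn":0},{"tx":0,"ty":0,"tz":0.0002,"turn":0},{"tx":0,"ty":0,"tz":0,"turn":0},{"tx":0,"ty":0,"tz":0,"turn":0},{"tx":0,"ty":0,"tz":0,"turn":0},{"tx":0,"ty":0,"tz":0,"turn":0},{"tx":0,"ty":0,"tz":0,"turn":0},{"tx":0,"ty":0,"tz":0,"turn":0}]'
```

```text
time: 12.8
tool_pos: [0.6549, -0.047, 0.1328]
tcp_rot: [[-0.001, 1.0, -0.0], [1.0, 0.001, -0.0], [-0.0, -0.0, -1.0]]
wrist_force: [-0.1, -0.8, -1.1]
gripper_width: 0.27
time: 13.47
tool_pos: [0.655, -0.047, 0.1326]
tcp_rot: [[-0.001, 1.0, 0.0], [1.0, 0.001, -0.0], [-0.0, 0.0, -1.0]]
wrist_force: [-2.2, -0.4, 6.2]
gripper_width: 0.272
```

```bash
python3 -m crank '[{"tx":0.0004,"ty":0,"tz":0,"turn":0},{"tx":0.0004,"ty":0,"tz":0,"turn":0},{"tx":0.0004,"ty":0,"tz":0,"turn":0},{"tx":0.0004,"ty":0,"tz":0,"turn":0},{"tx":0.0004,"ty":0,"tz":0,"turn":0},{"tx":0.0004,"ty":0,"tz":0,"turn":0},{"tx":0.0004,"ty":0,"tz":0,"turn":0},{"tx":0,"ty":0,"tz":0,"turn":0}]'
python3 -c "
from workcell import ctrl
s=ctrl.sense();print(s['wrist_force'],s['moment'],s['tool_pos'])"
```

```text
time: 14.13
tool_pos: [0.6551, -0.0449, 0.1326]
tcp_rot: [[-0.0, 1.0, 0.001], [1.0, 0.0, -0.001], [-0.001, 0.001, -1.0]]
wrist_force: [0.2, -7.4, 5.3]
gripper_width: 0.272
[ 0.18198324 -7.38014982  5.28562396] [-1.45448637  0.10254176 -0.04214772] [ 0.65506116 -0.04487004  0.13258972]
```

```bash
python3 -m crank '[{"tx":0.001,"ty":0,"tz":0,"turn":0},{"tx":0.001,"ty":0,"tz":0,"turn":0},{"tx":0.001,"ty":0,"tz":0,"turn":0},{"tx":0.001,"ty":0,"tz":0,"turn":0},{"tx":0.001,"ty":0,"tz":0,"turn":0},{"tx":0.001,"ty":0,"tz":0,"turn":0},{"tx":0.0005,"ty":0,"tz":0,"turn":0},{"tx":0,"ty":0,"tz":0,"turn":0}]'
python3 -c "
from workcell import ctrl
s=ctrl.sense();print(s['wrist_force'],s['moment'],s['tool_pos'])"
```

```text
time: 14.8
tool_pos: [0.6551, -0.0383, 0.1326]
tcp_rot: [[-0.0, 1.0, 0.001], [1.0, 0.0, -0.001], [-0.001, 0.001, -1.0]]
wrist_force: [-0.6, -5.4, 4.8]
gripper_width: 0.275
[-0.58297424 -5.37305203  4.84543088] [-1.41014741  0.06973195 -0.04709253] [ 0.65505605 -0.03833618  0.13258489]
```

```bash
python3 -m crank '[{"tx":0.0008,"ty":0,"tz":0,"turn":0},{"tx":0.0008,"ty":0,"tz":0,"turn":0},{"tx":0.0008,"ty":0,"tz":0,"turn":0},{"tx":0.0008,"ty":0,"tz":0,"turn":0},{"tx":0.0008,"ty":0,"tz":0,"turn":0},{"tx":0.0008,"ty":0,"tz":0,"turn":0},{"tx":0.0004,"ty":0,"tz":0,"turn":0},{"tx":0,"ty":0,"tz":0,"turn":0}]'
python3 snap.py 8 230,180,330,260 260,110,400,200
python3 -c "
from workcell import ctrl
s=ctrl.sense();print(s['wrist_force'],s['moment'],s['tool_pos'])"
```

```text
time: 15.47
tool_pos: [0.6551, -0.0332, 0.1326]
tcp_rot: [[-0.0, 1.0, 0.001], [1.0, 0.0, -0.001], [-0.001, 0.001, -1.0]]
wrist_force: [0.3, -7.0, 4.3]
gripper_width: 0.271
[ 0.42927326 -6.49445274  5.13132218] [-1.36941255e+00 -1.26618402e-03 -3.73820084e-03] [ 0.65508869 -0.03320629  0.13260591]
```

View pics/s_8.png

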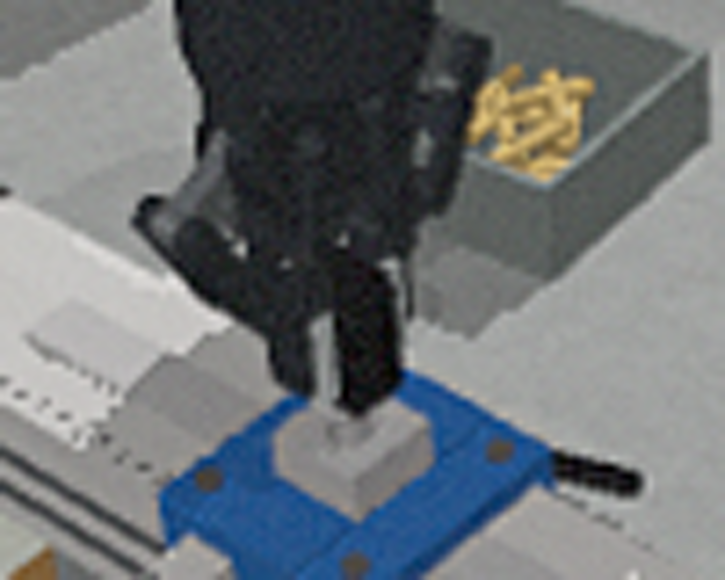

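```bash
python3 -m crank '[{"tx":0.0005,"ty":0,"tz":0,"turn":0},{"tx":0.0005,"ty":0,"tz":0,"turn":0},{"tx":0.0005,"ty":0,"tz":0,"turn":0},{"tx":0.0005,"ty":0,"tz":0,"turn":0},{"tx":0.0005,"ty":0,"tz":0,"turn":0},{"tx":0.0005,"ty":0,"tz":0,"turn":0},{"tx":0,"ty":0,"tz":0,"turn":0},{"tx":0,"ty":0,"tz":0,"turn":0}]' | grep -E "pos|force"
python3 -m crank '[{"tx":0.0005,"ty":0,"tz":0,"turn":0},{"tx":0.0005,"ty":0,"tz":0,"turn":0},{"tx":0.0005,"ty":0,"tz":0,"turn":0},{"tx":0.0005,"ty":0,"tz":0,"turn":0},{"tx":0.0005,"ty":0,"tz":0,"turn":0},{"tx":0.0005,"ty":0,"tz":0,"turn":0},{"tx":0,"ty":0,"tz":0,"turn":0},{"tx":0,"ty":0,"tz":0,"turn":0}]' | grep -E "pos|force"
```

```text
tool_pos: [0.6551, -0.0302, 0.1326]
wrist_force: [0.3, -6.5, 5.6]
tool_pos: [0.6551, -0.0272, 0.1326]
wrist_force: [-0.6, -6.4, 4.5]
```

```bash
python3 -m crank '[{"tx":0.0005,"ty":0,"tz":0,"turn":0},{"tx":0.0005,"ty":0,"tz":0,"turn":0},{"tx":0.0005,"ty":0,"tz":0,"turn":0},{"tx":0.0005,"ty":0,"tz":0,"turn":0},{"tx":0.0005,"ty":0,"tz":0,"turn":0},{"tx":0.0005,"ty":0,"tz":0,"turn":0},{"tx":0,"ty":0,"tz":0,"turn":0},{"tx":0,"ty":0,"tz":0,"turn":0}]' | grep -E "pos|force"
python3 -m crank '[{"tx":0.0005,"ty":0,"tz":0,"turn":0},{"tx":0.0005,"ty":0,"tz":0,"turn":0},{"tx":0.0005,"ty":0,"tz":0,"turn":0},{"tx":0.0005,"ty":0,"tz":0,"turn":0},{"tx":0.0005,"ty":0,"tz":0,"turn":0},{"tx":0.0005,"ty":0,"tz":0,"turn":0},{"tx":0,"ty":0,"tz":0,"turn":0},{"tx":0,"ty":0,"tz":0,"turn":0}]' | grep -E "pos|force"
```

```text
tool_pos: [0.6551, -0.0242, 0.1326]
wrist_force: [-0.5, -5.1, 4.7]
tool_pos: [0.6551, -0.0212, 0.1326]
wrist_force: [-0.7, -5.9, 4.7]
```

```bash
python3 -m crank '[{"tx":0.0005,"ty":0,"tz":0,"turn":0},{"tx":0.0005,"ty":0,"tz":0,"turn":0},{"tx":0.0005,"ty":0,"tz":0,"turn":0},{"tx":0.0005,"ty":0,"tz":0,"turn":0},{"tx":0.0005,"ty":0,"tz":0,"turn":0},{"tx":0.0005,"ty":0,"tz":0,"turn":0},{"tx":0,"ty":0,"tz":0,"turn":0},{"tx":0,"ty":0,"tz":0,"turn":0}]' | grep -E "pos|force"
```

```text
tool_pos: [0.6551, -0.0182, 0.1326]
wrist_force: [-0.1, -6.4, 5.3]
```

```bash
python3 -m crank '[{"tx":0.0005,"ty":0,"tz":0,"turn":0},{"tx":0.0005,"ty":0,"tz":0,"turn":0},{"tx":0.0005,"ty":0,"tz":0,"turn":0},{"tx":0.0005,"ty":0,"tz":0,"turn":0},{"tx":0.0005,"ty":0,"tz":0,"turn":0},{"tx":0.0005,"ty":0,"tz":0,"turn":0},{"tx":0,"ty":0,"tz":0,"turn":0},{"tx":0,"ty":0,"tz":0,"turn":0}]' | grep -E "pos|force"
```

```text
tool_pos: [0.6551, -0.0152, 0.1326]
wrist_force: [1.2, -5.3, 4.7]
```

```bash
python3 -m crank '[{"tx":0.0005,"ty":0,"tz":0,"turn":0},{"tx":0.0005,"ty":0,"tz":0,"turn":0},{"tx":0.0005,"ty":0,"tz":0,"turn":0},{"tx":0.0005,"ty":0,"tz":0,"turn":0},{"tx":0.0005,"ty":0,"tz":0,"turn":0},{"tx":0.0005,"ty":0,"tz":0,"turn":0},{"tx":0,"ty":0,"tz":0,"turn":0},{"tx":0,"ty":0,"tz":0,"turn":0}]' | grep -E "pos|force"
```

```text
tool_pos: [0.6551, -0.0122, 0.1326]
wrist_force: [0.7, -5.4, 4.4]
```

```bash
python3 -m crank '[{"tx":0.0005,"ty":0,"tz":0,"turn":0},{"tx":0.0005,"ty":0,"tz":0,"turn":0},{"tx":0.0005,"ty":0,"tz":0,"turn":0},{"tx":0.0005,"ty":0,"tz":0,"turn":0},{"tx":0.0005,"ty":0,"tz":0,"turn":0},{"tx":0.0005,"ty":0,"tz":0,"turn":0},{"tx":0,"ty":0,"tz":0,"turn":0},{"tx":0,"ty":0,"tz":0,"turn":0}]' | grep -E "pos|force"
```

```text
tool_pos: [0.6551, -0.0092, 0.1326]
wrist_force: [0.5, -6.2, 5.0]
```

```bash
python3 -m crank '[{"tx":0.0005,"ty":0,"tz":0,"turn":0},{"tx":0.0005,"ty":0,"tz":0,"turn":0},{"tx":0.0005,"ty":0,"tz":0,"turn":0},{"tx":0.0005,"ty":0,"tz":0,"turn":0},{"tx":0.0005,"ty":0,"tz":0,"turn":0},{"tx":0.0005,"ty":0,"tz":0,"turn":0},{"tx":0,"ty":0,"tz":0,"turn":0},{"tx":0,"ty":0,"tz":0,"turn":0}]' | grep -E "pos|force"
```

```text
tool_pos: [0.6551, -0.0062, 0.1326]
wrist_force: [0.2, -5.4, 5.0]
```

```bash
python3 -m crank '[{"tx":0.0005,"ty":0,"tz":0,"turn":0},{"tx":0.0005,"ty":0,"tz":0,"turn":0},{"tx":0.0005,"ty":0,"tz":0,"turn":0},{"tx":0.0005,"ty":0,"tz":0,"turn":0},{"tx":0.0005,"ty":0,"tz":0,"turn":0},{"tx":0.0005,"ty":0,"tz":0,"turn":0},{"tx":0,"ty":0,"tz":0,"turn":0},{"tx":0,"ty":0,"tz":0,"turn":0}]' | grep -E "pos|force"
```

```text
tool_pos: [0.6551, -0.0032, 0.1326]
wrist_force: [1.0, -6.4, 4.8]
```

```bash
python3 -m crank '[{"tx":0.0005,"ty":0,"tz":0,"turn":0},{"tx":0.0005,"ty":0,"tz":0,"turn":0},{"tx":0.0005,"ty":0,"tz":0,"turn":0},{"tx":0.0005,"ty":0,"tz":0,"turn":0},{"tx":0.0005,"ty":0,"tz":0,"turn":0},{"tx":0.0005,"ty":0,"tz":0,"turn":0},{"tx":0,"ty":0,"tz":0,"turn":0},{"tx":0,"ty":0,"tz":0,"turn":0}]' | grep -E "pos|force"
```

```text
tool_pos: [0.6551, -0.0002, 0.1326]
wrist_force: [0.3, -6.4, 5.6]
```

```bash
python3 -m crank '[{"tx":0.0005,"ty":0,"tz":0,"turn":0},{"tx":0.0005,"ty":0,"tz":0,"turn":0},{"tx":0.0005,"ty":0,"tz":0,"turn":0},{"tx":0.0005,"ty":0,"tz":0,"turn":0},{"tx":0.0005,"ty":0,"tz":0,"turn":0},{"tx":0.0005,"ty":0,"tz":0,"turn":0},{"tx":0,"ty":0,"tz":0,"turn":0},{"tx":0,"ty":0,"tz":0,"turn":0}]' | grep -E "pos|force"
```

```text
tool_pos: [0.6551, 0.0028, 0.1326]
wrist_force: [0.3, -6.4, 4.5]
```

```bash
python3 -m crank '[{"tx":0.0005,"ty":0,"tz":0,"turn":0},{"tx":0.0005,"ty":0,"tz":0,"turn":0},{"tx":0.0005,"ty":0,"tz":0,"turn":0},{"tx":0.0005,"ty":0,"tz":0,"turn":0},{"tx":0.0005,"ty":0,"tz":0,"turn":0},{"tx":0.0005,"ty":0,"tz":0,"turn":0},{"tx":0,"ty":0,"tz":0,"turn":0},{"tx":0,"ty":0,"tz":0,"turn":0}]' | grep -E "pos|force"
```

```text
tool_pos: [0.6551, 0.0058, 0.1326]
wrist_force: [0.8, -6.5, 4.7]
```

```bash
python3 -m crank '[{"tx":0.0005,"ty":0,"tz":0,"turn":0},{"tx":0.0005,"ty":0,"tz":0,"turn":0},{"tx":0.0005,"ty":0,"tz":0,"turn":0},{"tx":0.0005,"ty":0,"tz":0,"turn":0},{"tx":0.0005,"ty":0,"tz":0,"turn":0},{"tx":0.0005,"ty":0,"tz":0,"turn":0},{"tx":0,"ty":0,"tz":0,"turn":0},{"tx":0,"ty":0,"tz":0,"turn":0}]' | grep -E "pos|force|time"
```

```text
time: 24.9
tool_pos: [0.6551, 0.0088, 0.1326]
wrist_force: [0.6, -6.6, 4.7]
```

```bash
python3 -m crank '[{"tx":0.0005,"ty":0,"tz":0,"turn":0},{"tx":0.0005,"ty":0,"tz":0,"turn":0},{"tx":0.0005,"ty":0,"tz":0,"turn":0},{"tx":0.0005,"ty":0,"tz":0,"turn":0},{"tx":0.0005,"ty":0,"tz":0,"turn":0},{"tx":0.0005,"ty":0,"tz":0,"turn":0},{"tx":0,"ty":0,"tz":0,"turn":0},{"tx":0,"ty":0,"tz":0,"turn":0}]' | grep -E "pos|force"
```

```text
tool_pos: [0.6551, 0.0118, 0.1326]
wrist_force: [1.3, -6.7, 4.6]
```

```bash
python3 -m crank '[{"tx":0.0005,"ty":0,"tz":0,"turn":0},{"tx":0.0005,"ty":0,"tz":0,"turn":0},{"tx":0.0005,"ty":0,"tz":0,"turn":0},{"tx":0.0005,"ty":0,"tz":0,"turn":0},{"tx":0.0005,"ty":0,"tz":0,"turn":0},{"tx":0.0005,"ty":0,"tz":0,"turn":0},{"tx":0,"ty":0,"tz":0,"turn":0},{"tx":0,"ty":0,"tz":0,"turn":0}]' | grep -E "pos|force|time"
```

```text
time: 26.23
tool_pos: [0.6551, 0.0148, 0.1326]
wrist_force: [0.1, -5.9, 4.5]
```

```bash
python3 -m crank '[{"tx":0.0005,"ty":0,"tz":0,"turn":0},{"tx":0.0005,"ty":0,"tz":0,"turn":0},{"tx":0.0005,"ty":0,"tz":0,"turn":0},{"tx":0.0005,"ty":0,"tz":0,"turn":0},{"tx":0.0005,"ty":0,"tz":0,"turn":0},{"tx":0.0005,"ty":0,"tz":0,"turn":0},{"tx":0,"ty":0,"tz":0,"turn":0},{"tx":0,"ty":0,"tz":0,"turn":0}]' | grep -E "pos|force"
```

```text
tool_pos: [0.6551, 0.0178, 0.1326]
wrist_force: [0.3, -6.5, 5.1]
```

```bash
python3 -m crank '[{"tx":0.0005,"ty":0,"tz":0,"turn":0},{"tx":0.0005,"ty":0,"tz":0,"turn":0},{"tx":0.0005,"ty":0,"tz":0,"turn":0},{"tx":0.0005,"ty":0,"tz":0,"turn":0},{"tx":0.0005,"ty":0,"tz":0,"turn":0},{"tx":0.0005,"ty":0,"tz":0,"turn":0},{"tx":0,"ty":0,"tz":0,"turn":0},{"tx":0,"ty":0,"tz":0,"turn":0}]' | grep -E "pos|force|time"
```

```text
time: 27.57
tool_pos: [0.6551, 0.0208, 0.1326]
wrist_force: [-0.1, -5.9, 4.9]
```

```bash
python3 -m crank '[{"tx":0.0005,"ty":0,"tz":0,"turn":0},{"tx":0.0005,"ty":0,"tz":0,"turn":0},{"tx":0.0005,"ty":0,"tz":0,"turn":0},{"tx":0.0005,"ty":0,"tz":0,"turn":0},{"tx":0.0005,"ty":0,"tz":0,"turn":0},{"tx":0.0005,"ty":0,"tz":0,"turn":0},{"tx":0,"ty":0,"tz":0,"turn":0},{"tx":0,"ty":0,"tz":0,"turn":0}]' | grep -E "pos|force"
```

```text
tool_pos: [0.6552, 0.0238, 0.1326]
wrist_force: [1.0, -6.2, 5.3]
```

```bash
python3 -m crank '[{"tx":0.0005,"ty":0,"tz":0,"turn":0},{"tx":0.0005,"ty":0,"tz":0,"turn":0},{"tx":0.0005,"ty":0,"tz":0,"turn":0},{"tx":0.0005,"ty":0,"tz":0,"turn":0},{"tx":0.0005,"ty":0,"tz":0,"turn":0},{"tx":0.0005,"ty":0,"tz":0,"turn":0},{"tx":0,"ty":0,"tz":0,"turn":0},{"tx":0,"ty":0,"tz":0,"turn":0}]' | grep -E "pos|force|time"
```

```text
time: 28.9
tool_pos: [0.6552, 0.0268, 0.1326]
wrist_force: [1.2, -5.6, 4.7]
```

```bash
python3 -m crank '[{"tx":0.0005,"ty":0,"tz":0,"turn":0},{"tx":0.0005,"ty":0,"tz":0,"turn":0},{"tx":0.0005,"ty":0,"tz":0,"turn":0},{"tx":0.0005,"ty":0,"tz":0,"turn":0},{"tx":0.0005,"ty":0,"tz":0,"turn":0},{"tx":0.0005,"ty":0,"tz":0,"turn":0},{"tx":0,"ty":0,"tz":0,"turn":0},{"tx":0,"ty":0,"tz":0,"turn":0}]' | grep -E "pos|force"
```

```text
tool_pos: [0.6551, 0.03, 0.1326]
wrist_force: [1.0, -5.0, 3.9]
```

```bash
python3 -m crank '[{"tx":0.0005,"ty":0,"tz":0,"turn":0},{"tx":0.0005,"ty":0,"tz":0,"turn":0},{"tx":0.0005,"ty":0,"tz":0,"turn":0},{"tx":0.0005,"ty":0,"tz":0,"turn":0},{"tx":0.0005,"ty":0,"tz":0,"turn":0},{"tx":0.0005,"ty":0,"tz":0,"turn":0},{"tx":0,"ty":0,"tz":0,"turn":0},{"tx":0,"ty":0,"tz":0,"turn":0}]' | grep -E "pos|force|time"
```

```text
time: 30.23
tool_pos: [0.655, 0.0333, 0.1322]
wrist_force: [1.9, -4.1, 2.1]
```

```bash
python3 -m crank '[{"tx":0.0005,"ty":0,"tz":0,"turn":0},{"tx":0.0005,"ty":0,"tz":0,"turn":0},{"tx":0,"ty":0,"tz":0.0003,"turn":0},{"tx":0,"ty":0,"tz":0.0003,"turn":0},{"tx":0,"ty":0,"tz":0.0004,"turn":0},{"tx":0,"ty":0,"tz":0,"turn":0},{"tx":0,"ty":0,"tz":0,"turn":0},{"tx":0,"ty":0,"tz":0,"turn":0}]' | grep -E "pos|force|time"
```

```text
time: 30.9
tool_pos: [0.6547, 0.0346, 0.1311]
wrist_force: [1.8, -1.7, -1.5]
```

```bash
python3 -m crank '[{"tx":0,"ty":0,"tz":0.0005,"turn":0},{"tx":0,"ty":0,"tz":0.0005,"turn":0},{"tx":0,"ty":0,"tz":0.0005,"turn":0},{"tx":0,"ty":0,"tz":0.0005,"turn":0},{"tx":0,"ty":0,"tz":0,"turn":0},{"tx":0,"ty":0,"tz":0,"turn":0},{"tx":0,"ty":0,"tz":0,"turn":0},{"tx":0,"ty":0,"tz":0,"turn":0}]' | grep -E "pos|force|time"
```

```text
time: 31.57
tool_pos: [0.6549, 0.0346, 0.1295]
wrist_force: [1.0, -1.3, 3.6]
```

```bash
python3 -m crank '[{"tx":0.0005,"ty":0,"tz":0,"turn":0},{"tx":0.0005,"ty":0,"tz":0,"turn":0},{"tx":0,"ty":0,"tz":0,"turn":0},{"tx":0,"ty":0,"tz":0,"turn":0},{"tx":0,"ty":0,"tz":0,"turn":0},{"tx":0,"ty":0,"tz":0,"turn":0},{"tx":0,"ty":0,"tz":0,"turn":0},{"tx":0,"ty":0,"tz":0,"turn":0}]' | grep -E "pos|force|time"
```

```text
time: 32.23
tool_pos: [0.6548, 0.0355, 0.129]
wrist_force: [2.6, -3.8, -2.3]
```

Contact released. Going on down.

```bash
python3 -m crank '[{"tx":0,"ty":0,"tz":0.0005,"turn":0},{"tx":0,"ty":0,"tz":0.0005,"turn":0},{"tx":0,"ty":0,"tz":0.0005,"turn":0},{"tx":0,"ty":0,"tz":0.0005,"turn":0},{"tx":0,"ty":0,"tz":0.0005,"turn":0},{"tx":0,"ty":0,"tz":0.0005,"turn":0},{"tx":0,"ty":0,"tz":0,"turn":0},{"tx":0,"ty":0,"tz":0,"turn":0}]' | grep -E "pos|force|time"
```

```text
time: 32.9
tool_pos: [0.6548, 0.0355, 0.1262]
wrist_force: [1.7, -3.0, -0.5]
```

```bash
python3 -m crank '[{"tx":0,"ty":0,"tz":0.001,"turn":0},{"tx":0,"ty":0,"tz":0.001,"turn":0},{"tx":0,"ty":0,"tz":0.001,"turn":0},{"tx":0,"ty":0,"tz":0.001,"turn":0},{"tx":0,"ty":0,"tz":0.001,"turn":0},{"tx":0,"ty":0,"tz":0.001,"turn":0},{"tx":0,"ty":0,"tz":0,"turn":0},{"tx":0,"ty":0,"tz":0,"turn":0}]' | grep -E "pos|force|time"
```

```text
time: 33.57
tool_pos: [0.6548, 0.0356, 0.12]
wrist_force: [2.7, -3.2, -2.5]
```

```bash
python3 -m crank '[{"tx":0,"ty":0,"tz":0.0004,"turn":0},{"tx":0,"ty":0,"tz":0.0004,"turn":0},{"tx":0,"ty":0,"tz":0.0003,"turn":0},{"tx":0,"ty":0,"tz":0.0003,"turn":0},{"tx":0,"ty":0,"tz":0.0002,"turn":0},{"tx":0,"ty":0,"tz":0,"turn":0},{"tx":0,"ty":0,"tz":0,"turn":0},{"tx":0,"ty":0,"tz":0,"turn":0}]' | grep -E "pos|force|time"
python3 snap.py 9 240,180,340,270 260,110,400,200
```

```text
time: 34.23
tool_pos: [0.6548, 0.0355, 0.1187]
wrist_force: [-0.1, -2.5, 1.1]
```

View pics/s_9.png

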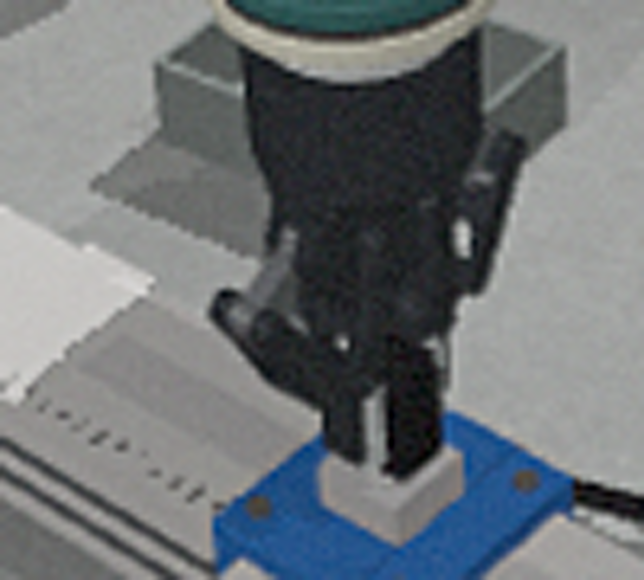

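```bash
python3 -m crank '[{"tx":0,"ty":0,"tz":0.0002,"turn":0},{"tx":0,"ty":0,"tz":0.0002,"turn":0},{"tx":0,"ty":0,"tz":0,"turn":0},{"tx":0,"ty":0,"tz":0,"turn":0},{"tx":0,"ty":0,"tz":0,"turn":0},{"tx":0,"ty":0,"tz":0,"turn":0},{"tx":0,"ty":0,"tz":0,"turn":0},{"tx":0,"ty":0,"tz":0,"turn":0}]' | grep -E "pos|force|time"
```

```text
time: 35.0
tool_pos: [0.6549, 0.0355, 0.1186]
wrist_force: [-1.5, -3.4, 5.0]
```

```bash
python3 -m crank '[{"tx":0,"ty":0,"tz":0,"turn":0},{"tx":0,"ty":0,"tz":0,"turn":0},{"tx":0,"ty":0,"tz":0,"turn":0},{"tx":0,"ty":0,"tz":0,"turn":0},{"tx":0,"ty":0,"tz":0,"turn":0},{"tx":0,"ty":0,"tz":0,"turn":0},{"tx":0,"ty":0,"tz":0,"turn":0},{"tx":0,"ty":0,"tz":0,"turn":0}]' 0.6
python3 -m crank '[{"tx":0,"ty":0,"tz":-0.005,"turn":0},{"tx":0,"ty":0,"tz":-0.01,"turn":0},{"tx":0,"ty":0,"tz":-0.01,"turn":0},{"tx":0,"ty":0,"tz":-0.015,"turn":0},{"tx":0,"ty":0,"tz":-0.02,"turn":0},{"tx":0,"ty":0,"tz":-0.02,"turn":0},{"tx":0,"ty":0,"tz":-0.02,"turn":0},{"tx":0,"ty":0,"tz":-0.02,"turn":0}]'
python3 snap.py 10 240,160,340,270 260,110,400,200
```

```text
time: 35.67
tool_pos: [0.6548, 0.0356, 0.1182]
tcp_rot: [[-0.001, 1.0, -0.0], [1.0, 0.001, 0.0], [0.0, -0.0, -1.0]]
wrist_force: [-0.0, 0.1, 0.1]
gripper_width: 0.599
time: 36.33
tool_pos: [0.6548, 0.0355, 0.2412]
tcp_rot: [[-0.001, 1.0, 0.001], [1.0, 0.001, -0.0], [-0.0, 0.001, -1.0]]
wrist_force: [-0.8, 0.2, -1.2]
gripper_width: 0.6
```

View pics/s_10.png

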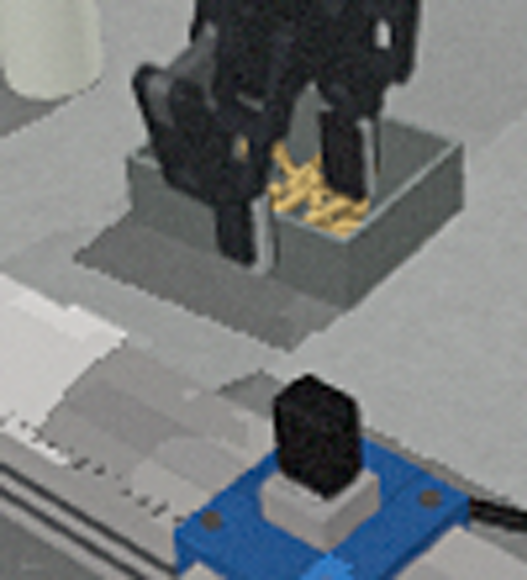

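```bash
python3 -m crank '[{"tx":0,"ty":0,"tz":0,"turn":0},{"tx":0,"ty":0,"tz":0,"turn":0},{"tx":0,"ty":0,"tz":0,"turn":0},{"tx":0,"ty":0,"tz":0,"turn":0},{"tx":0,"ty":0,"tz":0,"turn":0},{"tx":0,"ty":0,"tz":0,"turn":0},{"tx":0,"ty":0,"tz":0,"turn":0},{"tx":0,"ty":0,"tz":0,"turn":0}]'
python3 snap.py 11 270,215,330,275 0,0,640,400
python3 - <<'E'
from h import *
d=load("scene11.npz");d0=load("scene0.npz")
c=(.6547,.0355)
f=580/60
for z in(.139,.095,.091):print(z,((proj(d,(*c,z))-[270,215]+.5)*f).round(0))
# 8 corners of grip (pads along x => 24 in x, 32 in y)
for z in(.139,.095): print([((proj(d,(c[0]+a*.012,c[1]+b*.016,z))-[270,215]+.5)*f).round(0).tolist() for a in(-1,1) for b in(-1,1)])
cv2.imwrite("pics/full11.png",d["img"][:,:,::-1])
E
```

```text
time: 37.1
tool_pos: [0.6548, 0.0355, 0.2382]
tcp_rot: [[-0.001, 1.0, -0.0], [1.0, 0.001, -0.0], [-0.0, -0.0, -1.0]]
wrist_force: [0.2, 0.3, -0.2]
gripper_width: 0.603
0.139 [285. 197.]
0.095 [296. 340.]
0.091 [296. 352.]
[[267.0, 142.0], [373.0, 198.0], [197.0, 197.0], [303.0, 254.0]]
[[278.0, 284.0], [381.0, 341.0], [210.0, 339.0], [313.0, 397.0]]
```

View pics/s_11.png

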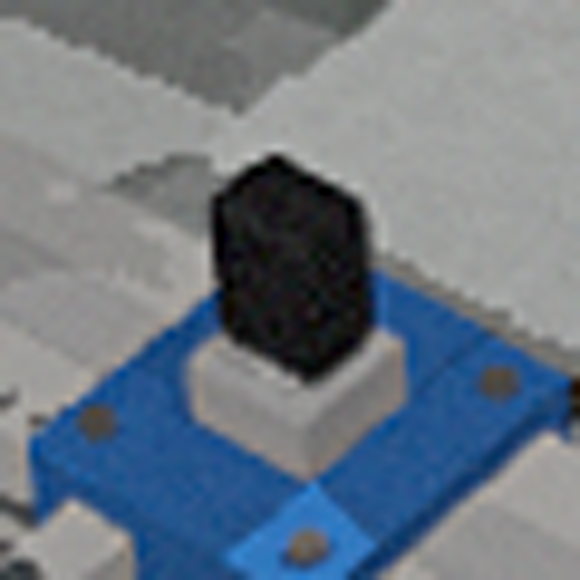

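View pics/full11.png

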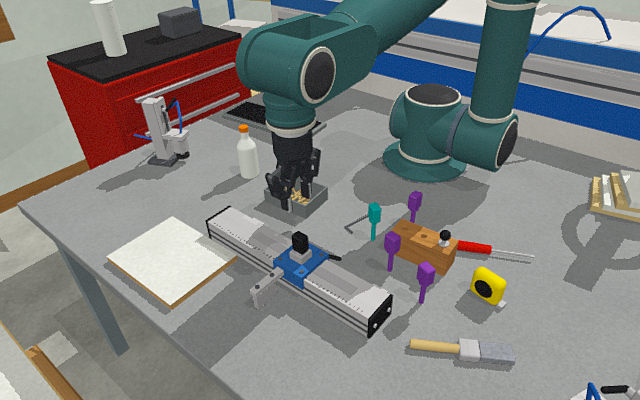

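```bash
python3 -c "
from workcell import ctrl
print(ctrl.finish_job())"
```

```text
the job is handed in; nothing more can be done
None
```

The index pin is seated in the notch and let go, and the job is handed in; no verdict is reported. It took about 37 s of the 72 s allowed.

- **Pin into the bush:** I took the pin out of the block and lowered it through the bush. It touched the bar with the TCP at z = 0.1327.
- **Drawing the carriage:** I drew the carriage about 80 mm to the robot's left at roughly 5–7 N on the bar. Over the notch (TCP y about 0.033–0.035) the bar force fell away. The nose caught lightly on the notch edge once, at about 5 N, and cleared after another 1 mm of travel.
- **Pin home:** I pushed the pin down until it stopped at z = 0.1186, 14.1 mm below the bar contact. That matches the 14 mm expected with the collar on the bush. Net force at the stop was about 7 N, and the highest wrist force I read was about 9 N, well below the limits.
- **Last checks:** With the gripper open and raised clear, the last image shows the pin upright in the bush. The centre of its grip is within a pixel of where a seated pin should appear. The grip's outline looked about 1.4 pixels short at both top and bottom, which I put down to blur. The collar itself is hidden by the grip, so the gap under it rests on the height reading. The other objects look unmoved in the final scene picture, which I judged by eye only.

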